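Stir the nuts in the roasting pan

TASK

Take the wooden stick that stands on the board, put its foot down among the nuts and, starting on the walnuts' (large nuts') side, stir anticlockwise seen from above in wide circles: at least two full rounds, and on until there are both walnuts and hazelnuts (small nuts) on each side of the line through the pan's two handles. Touch the nuts with the stick only and keep them all in the pan. Then stand the stick upright on the board again and let go of it; do not shift the jar, cup or tin.

Things in the scene. Friction and masses are not known exactly. Their poses are not given: they have to be found in the camera images.
- pan: Shallow round bare metal pan, fixed in place on the worktop, 62 mm high; wall 4 mm thick; inside radius 98 mm at the floor, 105 mm at the rim. Two loop handles at the rim, opposite each other, reach 143 mm from the centre, at most 60 mm high. Origin: centre of the underside; the inner floor is 5 mm above it. z up; its y axis runs along the line through the two handles, so that line splits the pan into its +x and -x halves.
- stick: Wooden stirring stick, a turned rod 165 mm long and about 160 g, that stands upright by itself on its flat foot on the board. Foot: 42 mm across from 0 to 40 mm up, tapering to the 22 mm thick round handle that runs from 70 to 160 mm up. Origin: centre of the foot's underside; z along the stick towards the top of the handle. Held firmly it can still tilt in the fingers if the foot jams a nut hard against the pan's wall; circles 40 to 70 mm in radius suit.
- board: Wooden board 180 (its x) x 220 (its y) x 16 mm, fixed on the worktop, free of anything but the stick. Origin: centre of the underside; top face 16 mm above it.
- walnut0: Walnut in its brown shell, one of five: ball about 36 mm across, 34 mm high as it starts, 14 g. Origin: its centre. Lies in the pan, single layer; the walnuts start in the pan's +x half, in an arc near the wall, centres about 70 mm from the pan's centre; the middle of the pan starts free.
- walnut1: Walnut in its brown shell, one of five: ball about 36 mm across, 34 mm high as it starts, 14 g. Origin: its centre. Lies in the pan, single layer; the walnuts start in the pan's +x half, in an arc near the wall, centres about 70 mm from the pan's centre; the middle of the pan starts free.
- walnut2: Walnut in its brown shell, one of five: ball about 36 mm across, 34 mm high as it starts, 14 g. Origin: its centre. Lies in the pan, single layer; the walnuts start in the pan's +x half, in an arc near the wall, centres about 70 mm from the pan's centre; the middle of the pan starts free.
- walnut3: Walnut in its brown shell, one of five: ball about 36 mm across, 34 mm high as it starts, 14 g. Origin: its centre. Lies in the pan, single layer; the walnuts start in the pan's +x half, in an arc near the wall, centres about 70 mm from the pan's centre; the middle of the pan starts free.
- walnut4: Walnut in its brown shell, one of five: ball about 36 mm across, 34 mm high as it starts, 14 g. Origin: its centre. Lies in the pan, single layer; the walnuts start in the pan's +x half, in an arc near the wall, centres about 70 mm from the pan's centre; the middle of the pan starts free.
- hazelnut0: Hazelnut in its brown shell, one of five: slightly flattened ball, 24 mm across and 22 mm high, 10 g. Origin: its centre. Lies in the pan; the hazelnuts start in the pan's -x half, in an arc near the wall, centres about 70 mm from the pan's centre.
- hazelnut1: Hazelnut in its brown shell, one of five: slightly flattened ball, 24 mm across and 22 mm high, 10 g. Origin: its centre. Lies in the pan; the hazelnuts start in the pan's -x half, in an arc near the wall, centres about 70 mm from the pan's centre.
- hazelnut2: Hazelnut in its brown shell, one of five: slightly flattened ball, 24 mm across and 22 mm high, 10 g. Origin: its centre. Lies in the pan; the hazelnuts start in the pan's -x half, in an arc near the wall, centres about 70 mm from the pan's centre.
- hazelnut3: Hazelnut in its brown shell, one of five: slightly flattened ball, 24 mm across and 22 mm high, 10 g. Origin: its centre. Lies in the pan; the hazelnuts start in the pan's -x half, in an arc near the wall, centres about 70 mm from the pan's centre.
- hazelnut4: Hazelnut in its brown shell, one of five: slightly flattened ball, 24 mm across and 22 mm high, 10 g. Origin: its centre. Lies in the pan; the hazelnuts start in the pan's -x half, in an arc near the wall, centres about 70 mm from the pan's centre.
- jar: Bystander: amber glass jar with a white lid, 72 mm across, 110 mm high. Origin: centre of the underside.
- cup: Bystander: white cup, 76 mm across, 85 mm high. Origin: centre of the underside.
- tin: Bystander: plain metal tin, 66 mm across, 80 mm high. Origin: centre of the underside.

How it is judged:
By the outcome, as a careful person would: the job done as asked, in the order asked, and still so for the second after the job is handed in, with the robot touching nothing.
It also fails if it takes over 72 s, if anything falls off the work surface, if the arm or the gripper's body presses on something with over 40 N, if the wrist force passes 120 N, or if a joint passes its speed limit or range.

ROBOT

A 6-joint arm with a two-finger parallel gripper is mounted at the origin on the work surface. World frame = base frame: x ahead of the robot, y to its left, z up, the work surface at z = 0. Lengths are in m, angles in rad, forces in N, time in s.
With the tool pointing down it reaches from about 0.425 to 0.925 m from the base axis. Payload 12.5 kg.
Tool frame: the origin (TCP) lies midway between the tips of the shut fingers; the grasp point (between the pads) lies 19 mm behind it (arm.grip_depth is the distance from the TCP to the grasp point, in m); z points along the fingers, y is the direction in which the jaws open and shut (so a half turn about z gives the same grasp; the last joint's range is limited). The gripper opens to 85 mm and grips with 20 to 120 N. Pads are 22 mm wide; open, the fingers measure 114 mm over their backs; the gripper's body (76 mm by 85 mm) begins 54 mm behind the grasp point. The pads swing forward as they close: fully open they stand 13 mm farther back than shut.
Start: joints at [1.047, 0.491, 1.559, -0, 1.092, -0.106], TCP at [0.254, 0.571, 0.231] pointing down, gripper open.
Joint ranges: [-3.1, 3.1], [-0.84, 2.19], [0.05, 2.79], [-1.13, 4.28], [0.06, 2.93], [-2.69, 2.69]. Speed limits (rad/s): [2.22, 2.22, 2.79, 3.14, 3.14, 3.14].

INTERFACE

Orientations are given as [roll, pitch, yaw] about the fixed x, y, z axes, in that order (R = Rz(yaw) Ry(pitch) Rx(roll)).
In Python, from bench import arm gives the robot as it stands.
- The arm moves only by the tool carry_out, never from a script. Its argument "rows" is a list that holds one entry, the list of rows, each a list of 5 numbers: the closure, from 0 (fully open) to 1 (shut), then the shift along the tool's x, y, z in m, then the turn about the tool's z in rad. In form: [[[grip, dx, dy, dz, yaw], ...]]. A call has 1 to 8 rows; each row is the pose to reach, as a shift and turn from the pose measured when the call began, along the tool's axes at that moment; what a row does not reach only later rows make up. A row lasts 1/12 s, in which the tool goes at most 41.7 mm and 7.16 degrees, less where a joint would pass 70% of its speed; a pose out of reach is approached as far as the arm can. A call with a gripper value outside its range is refused whole. The fingers move at their own pace and stop on an object; "newtons" is the grip in N (left out, the last holds). Time passes only in rows, so rows that repeat a pose let the fingers close. It gives the time, the measured TCP pose, the force and the opening at its end, in the units of the state.
- arm.sense(): the state, without advancing time (a new reading comes with each control period).
- arm.grab_frame(name): name is "side" or "top"; returns a dict with "pixels" (420x560x3 uint8, red, green, blue), "fx", "fy", "cx", "cy" (pixels), "R" (3x3) and "t" (3): a world point X has camera coordinates R X + t. Camera axes: x right, y down, z forward; pixel columns grow to the right and rows downward; lengths in m; the calibration is good to about 2 mm. A picture is of the moment at which its call begins. There is no depth.
- arm.finish_job(): hands the job in, once; it reports no verdict.
The state is a dict: "clock": time; "joint_pos": joint angles; "joint_vel": joint speeds; "joint_efforts": joint torques, N m; "tcp_pos": TCP position; "ee_rot": TCP orientation; "contact_force": force on the tool from outside, world axes, zero at the start; "torque": the same for the moment, N m; "finger_gap": finger opening in m.
Only numpy, scipy, OpenCV 4.12 (cv2) and the standard library are available. Lean on these libraries where they do the work, as an engineer would, in place of code of your own. Each camera call takes 0.05 s, during which the arm holds its last target.

## Working session

There is one attempt and no reset: what is moved stays moved. The work goes in short steps, Python scripts to look and compute and a tool call to move; the robot and the scene stay as the last step left them, time stands still between calls to the robot, and variables do not carry over. Pictures are saved under pics/ and viewed, and the job is handed in when it is done.

Besides the shell and the picture viewer there is one more tool, called as name([rows], argument=value, ...), one row to a line, values as JSON. carry_out: Moves the arm, as the interface text tells. Its arguments: {"type":"object","properties":{"rows":{"type":"array","items":{"type":"array","items":{"type":"array","items":{"type":"number"}}}},"newtons":{"type":"number"}},"required":["rows"]}

```bash
mkdir -p pics; ls; python3 - <<'E'
from bench import arm
import cv2
s=arm.sense()
print(s)
for n in("top","side"):
    f=arm.grab_frame(n)
    cv2.imwrite(f"pics/{n}0.png",f["pixels"][:,:,::-1])
    print(n,f["fx"],f["fy"],f["cx"],f["cy"],f["R"],f["t"])
E
```

```text
pics
{'clock': 0.0, 'joint_pos': array([ 1.04737363e+00,  4.91569407e-01,  1.55946483e+00,  1.72008894e-05,
        1.09170937e+00, -1.05624773e-01]), 'joint_vel': array([-0.00019384,  0.00138804,  0.00024073, -0.00064894,  0.00089352,
       -0.00193951]), 'joint_efforts': array([-1.82509666e-03, -6.18440866e+01, -2.61595362e+01, -1.89437574e-04,
        3.94817238e-03,  4.22544099e-05]), 'tcp_pos': array([0.25346488, 0.57104063, 0.23071633]), 'ee_rot': array([-3.14044973e+00, -1.36513194e-04,  2.72378672e+00]), 'contact_force': array([0.13348768, 0.2585354 , 0.23981316]), 'torque': array([-0.01122944, -0.00035656, -0.03965436]), 'finger_gap': 0.08558427110348037}
top 433.57902484847057 433.57902484847057 280.33424511283374 208.59444666331504 [[-0.00974239 -0.99993902 -0.00519959]
 [-0.98437589  0.01050473 -0.17576622]
 [ 0.17581012  0.00340597 -0.9844182 ]] [-0.03932651  0.57857444  0.8780206 ]
side 465.8997141291894 465.8997141291894 282.93117641410515 206.04940185868247 [[ 0.89011326 -0.45560629  0.01101287]
 [-0.31182733 -0.62648081 -0.71434271]
 [ 0.33235839  0.63241181 -0.69970937]] [-0.53362776  0.20625827  1.08267596]
```

View pics/top0.png

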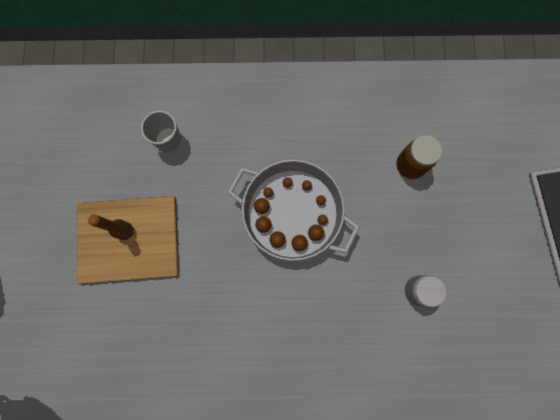

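View pics/side0.png

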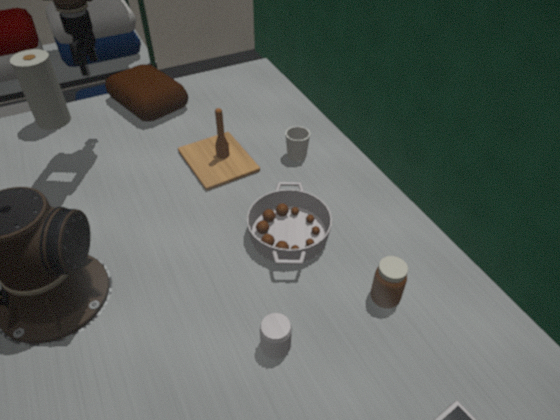

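The top view shows the pan at about (293,210), the walnuts in its lower half, the stick's foot at (122,230) with its top at (95,220), the cup at (160,130), the jar at (420,155) and the tin at (430,290). I'll enlarge crops to measure them.

```bash
cat > h.py <<'E'
import numpy as np, cv2
from bench import arm
def pt(f,u,v,z):
    R=np.array(f["R"]);t=np.array(f["t"])
    d=R.T@np.array([(u-f["cx"])/f["fx"],(v-f["cy"])/f["fy"],1]); c=-R.T@t
    return c+d*(z-c[2])/d[2]
def px(f,X):
    c=np.array(f["R"])@np.array(X)+np.array(f["t"])
    return f["fx"]*c[0]/c[2]+f["cx"],f["fy"]*c[1]/c[2]+f["cy"]
def crop(f,u0,v0,w,h,k,name):
    im=f["pixels"][v0:v0+h,u0:u0+w,::-1]
    im=cv2.resize(im,None,fx=k,fy=k,interpolation=cv2.INTER_CUBIC)
    cv2.imwrite("pics/"+name,im)
E
python3 - <<'E'
from h import *
f=arm.grab_frame("top"); 
crop(f,220,150,150,115,5,"pan_a.png"); crop(f,70,190,115,100,6,"stk_a.png")
f=arm.grab_frame("side"); crop(f,170,95,95,95,6,"stk_b.png")
E
```

```text
(no output)
```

View pics/pan_a.png

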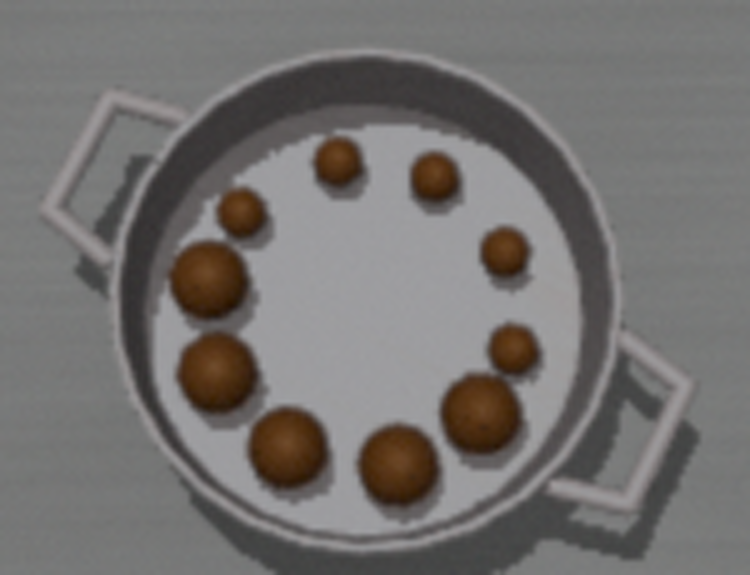

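View pics/stk_a.png

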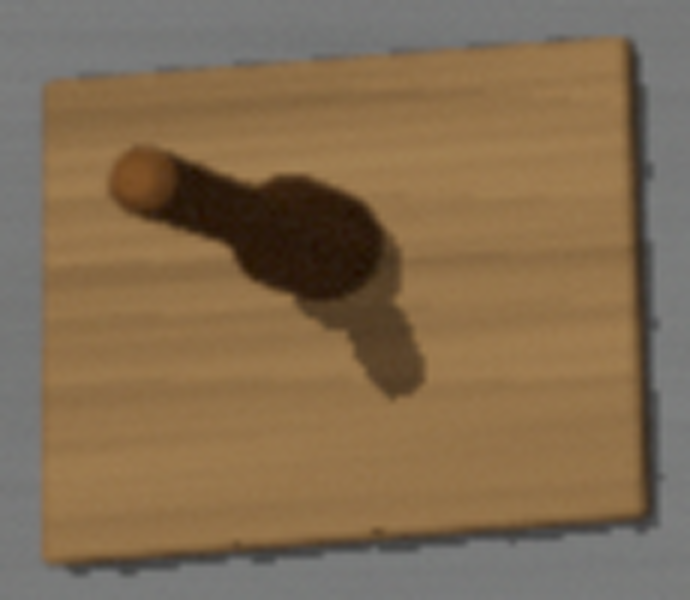

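View pics/stk_b.png

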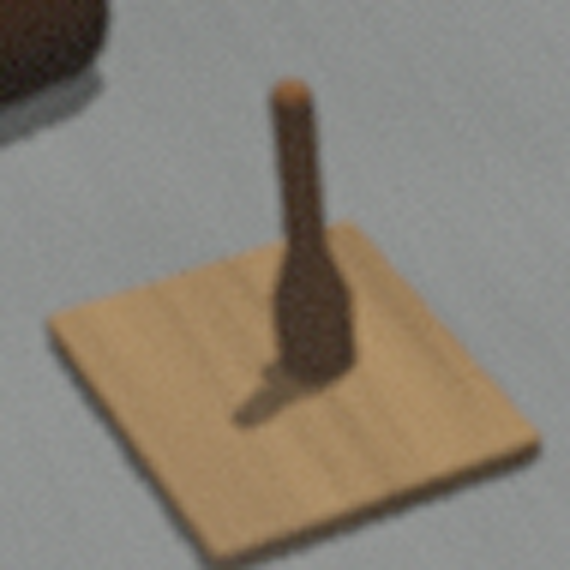

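```bash
python3 - <<'E'
from h import *
f=arm.grab_frame("top"); g=arm.grab_frame("side")
C=lambda u,v,k,u0,v0:((u+.5)/k-.5+u0,(v+.5)/k-.5+v0)
P=lambda u,v,z:pt(f,*C(u,v,5,220,150),z).round(4)
c=P(366,300,.062);print("pan",c, "L,R",P(112,300,.062),P(620,300,.062),P(366,50,.062),P(366,550,.062))
h1=P(77,151,.057);h2=P(660,445,.057);print(h1,h2,np.linalg.norm(h1-h2),(h1+h2)/2)
d=(h1-h2)[:2];print("y axis deg",np.degrees(np.arctan2(d[1],d[0])))
W=[(209,280),(217,373),(288,447),(399,465),(481,413)];H=[(241,212),(339,162),(435,177),(505,251),(514,348)]
for w in W:
    q=P(*w,.022);print("W",q,np.linalg.norm(q[:2]-c[:2]).round(4))
for w in H:
    q=P(*w,.016);print("H",q,np.linalg.norm(q[:2]-c[:2]).round(4))
S=lambda u,v,z:pt(f,*C(u,v,6,70,190),z).round(4)
print("stick top",S(143,181,.181),"foot",S(320,238,.016))
print("side top",pt(g,*C(291,93,6,170,95),.181).round(4),"side foot",pt(g,*C(318,357,6,170,95),.016).round(4))
print("board",[S(*p,.016)[:2] for p in[(43,82),(630,38),(645,515),(45,562)]])
print("cup",pt(f,160,124,.085).round(3),"jar",pt(f,425,149,.11).round(3),"tin",pt(f,430,291,.08).round(3))
E
```

```text
pan [ 0.5738 -0.0716  0.062 ] L,R [0.5749 0.0359 0.062 ] [ 0.5726 -0.179   0.062 ] [ 0.6835 -0.0732  0.062 ] [ 0.4685 -0.0701  0.062 ]
[0.6412 0.0519 0.057 ] [ 0.5114 -0.1944  0.057 ] 0.2784092850463145 [ 0.5763  -0.07125  0.057  ]
y axis deg 62.21078765614125
W [ 0.5905 -0.0033  0.022 ] 0.0703
W [ 0.5489 -0.0067  0.022 ] 0.0695
W [ 0.516  -0.0376  0.022 ] 0.0671
W [ 0.5076 -0.086   0.022 ] 0.0677
W [ 0.53   -0.1222  0.022 ] 0.0669
H [ 0.6225 -0.0174  0.016 ] 0.0729
H [ 0.645  -0.0616  0.016 ] 0.0719
H [ 0.6376 -0.1046  0.016 ] 0.0718
H [ 0.6034 -0.1352  0.016 ] 0.0702
H [ 0.5596 -0.138   0.016 ] 0.0679
stick top [0.5378 0.2974 0.181 ] foot [0.5417 0.3033 0.016 ]
side top [0.5386 0.2878 0.181 ] side foot [0.5421 0.2975 0.016 ]
board [array([0.6014, 0.4099]), array([0.6158, 0.1915]), array([0.4396, 0.1802]), array([0.425 , 0.3963])]
cup [0.759 0.211 0.085] jar [ 0.689 -0.343  0.11 ] tin [ 0.402 -0.344  0.08 ]
```

```bash
python3 - <<'E'
from h import *
g=arm.grab_frame("side");f=arm.grab_frame("top")
C=lambda u,v,k,u0,v0:((u+.5)/k-.5+u0,(v+.5)/k-.5+v0)
print("side board",[pt(g,*C(*p,6,170,95),.016).round(4)[:2] for p in[(352,225),(50,322),(215,560),(540,445)]])
# overlay models
def draw(F,k,u0,v0,w,h,name,xy):
    im=F["pixels"][v0:v0+h,u0:u0+w,::-1];im=cv2.resize(im,None,fx=k,fy=k,interpolation=cv2.INTER_CUBIC)
    for r,z,col in[(.021,.016,(0,255,255)),(.021,.056,(0,255,0)),(.011,.086,(255,255,0)),(.011,.176,(255,0,255))]:
        P=[px(F,[xy[0]+r*np.cos(a),xy[1]+r*np.sin(a),z]) for a in np.linspace(0,6.28,60)]
        P=np.array([[(u-u0+.5)*k-.5,(v-v0+.5)*k-.5] for u,v in P]).astype(int)
        cv2.polylines(im,[P],True,col,1)
    cv2.imwrite("pics/"+name,im)
draw(f,6,70,190,115,100,"ov_t.png",(.540,.2985));draw(g,6,170,95,95,95,"ov_s.png",(.540,.2985))
a=cv2.imread("pics/ov_t.png")[100:400,50:450];b=cv2.imread("pics/ov_s.png")[50:450,200:400]
c=np.zeros((400,600,3),np.uint8);c[:300,:400]=a;c[:,400:]=b;cv2.imwrite("pics/ov.png",c)
E
```

```text
side board [array([0.6019, 0.3973]), array([0.428 , 0.3867]), array([0.4403, 0.1743]), array([0.6146, 0.1829])]
```

View pics/ov.png

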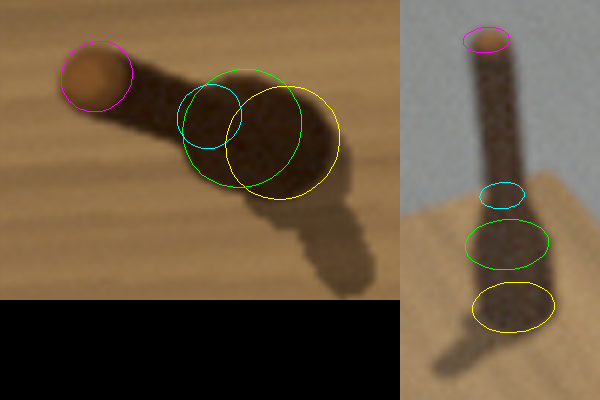

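```bash
python3 - <<'E'
from h import *
g=arm.grab_frame("side");f=arm.grab_frame("top")
def ov(F,k,u0,v0,w,h,name,polys):
    im=F["pixels"][v0:v0+h,u0:u0+w,::-1];im=cv2.resize(im,None,fx=k,fy=k,interpolation=cv2.INTER_CUBIC)
    for P,col in polys:
        P=np.array([px(F,p) for p in P]);P=np.array([[(u-u0+.5)*k-.5,(v-v0+.5)*k-.5] for u,v in P]).astype(int)
        cv2.polylines(im,[P],True,col,1)
    cv2.imwrite("pics/"+name,im)
a=np.radians(-3.8)
bd=[(.520+np.cos(a)*x-np.sin(a)*y,.2945+np.sin(a)*x+np.cos(a)*y,.016) for x,y in[(.09,.11),(.09,-.11),(-.09,-.11),(-.09,.11)]]
a=np.linspace(0,6.28,80);c=(.576,-.0716)
ri=[(c[0]+.109*np.cos(t),c[1]+.109*np.sin(t),.062) for t in a];rf=[(c[0]+.098*np.cos(t),c[1]+.098*np.sin(t),.005) for t in a]
PL=[(bd,(0,255,0)),(ri,(0,255,255)),(rf,(255,255,0))]
ov(g,4,165,120,175,145,"ovs.png",PL);ov(f,2.5,60,150,300,140,"ovt.png",PL)
E
```

```text
(no output)
```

View pics/ovs.png

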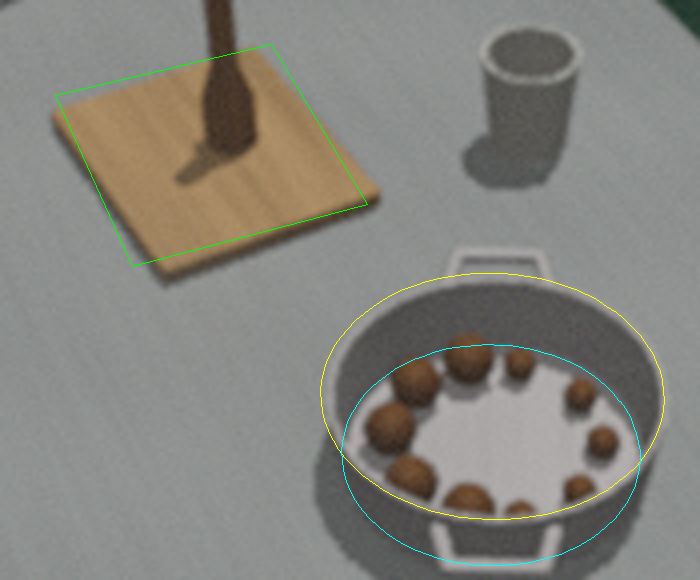

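View pics/ovt.png

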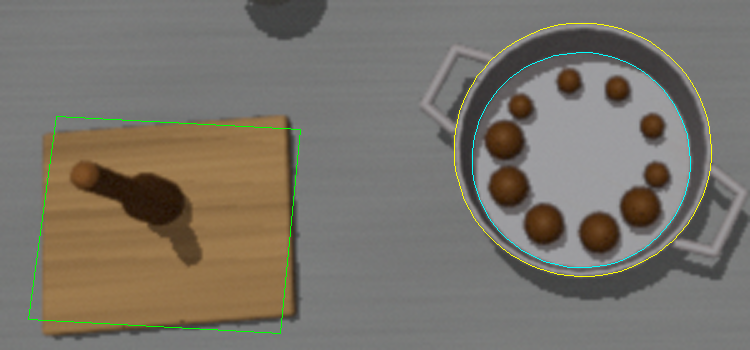

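The overlays put the pan centre at about (0.575, -0.071), the handle line at about 62°, and the stick axis at about (0.540, 0.2985) standing upright. Next I'll work out the move to above the stick.

```bash
cat >> h.py <<'E'
from scipy.spatial.transform import Rotation as Ro
def rel(targets,yaw=None):
    s=arm.sense();R=Ro.from_euler("xyz",s["ee_rot"]).as_matrix()
    out=[(R.T@(np.array(t)-s["tcp_pos"])).round(4).tolist() for t in targets]
    y=0 if yaw is None else -((yaw-s["ee_rot"][2]+np.pi)%(2*np.pi)-np.pi)
    print("clk",s["clock"].__round__(2),"tcp",s["tcp_pos"].round(4),"rot",s["ee_rot"].round(3),"F",s["contact_force"].round(1),"gap",round(s["finger_gap"],4),"q",s["joint_pos"].round(2))
    for o in out: print(o,round(y,3))
E
python3 -c "
from h import *
rel([(.54,.2985,.235),(.54,.2985,.115)],np.pi)"
```

```text
clk 0.5 tcp [0.2536 0.5712 0.2313] rot [3.142 0.    2.724] F [ 0.1 -0.1  0.9] gap 0.0855 q [ 1.05  0.49  1.56 -0.    1.09 -0.11]
[-0.3724, -0.1331, -0.0037] -0.418
[-0.3724, -0.1331, 0.1163] -0.418
```

carry_out([
  [[0,-0.035,-0.0125,-0.004,-0.1],[0,-0.073,-0.026,-0.004,-0.2],[0,-0.111,-0.0395,-0.004,-0.3],[0,-0.149,-0.053,-0.004,-0.418],[0,-0.187,-0.0665,-0.004,-0.418],[0,-0.225,-0.08,-0.004,-0.418],[0,-0.263,-0.0935,-0.004,-0.418],[0,-0.3,-0.107,-0.004,-0.418]],
], newtons=100)

```text
clock: 1.17
tcp_pos: [0.4856, 0.3501, 0.2355]
ee_rot: [3.141, 0.0, -3.141]
contact_force: [0.5, 0.1, -1.0]
finger_gap: 0.0854
```

```bash
python3 -c "
from h import *
rel([(.54,.2985,.235),(.54,.2985,.115)],np.pi)"
```

```text
clk 1.17 tcp [0.4856 0.3501 0.2355] rot [ 3.141  0.    -3.141] F [ 0.5  0.1 -1. ] gap 0.0854 q [ 0.51  0.45  1.62  0.    1.07 -1.06]
[-0.0543, -0.0516, 0.0005] 0.0
[-0.0543, -0.0516, 0.1205] 0.0
```

carry_out([
  [[0,-0.025,-0.024,0,0],[0,-0.048,-0.046,0,0],[0,-0.054,-0.0516,0,0],[0,-0.054,-0.0516,0,0]],
])

```text
clock: 1.5
tcp_pos: [0.541, 0.2968, 0.2352]
ee_rot: [3.142, 0.0, 3.139]
contact_force: [0.0, -0.1, 0.1]
finger_gap: 0.0853
```

```bash
python3 - <<'E'
from h import *
rel([(.54,.2985,.235),(.54,.2985,.115)])
f=arm.grab_frame("top");crop(f,40,160,160,140,5,"g1t.png")
f=arm.grab_frame("side");crop(f,150,40,140,140,4,"g1s.png")
print(px(f,[.54,.2985,.181]))
E
```

```text
clk 1.5 tcp [0.541  0.2968 0.2352] rot [3.142 0.    3.139] F [ 0.  -0.1  0.1] gap 0.0853 q [ 0.39  0.48  1.57 -0.    1.09 -1.17]
[0.001, 0.0017, 0.0002] 0
[0.0011, 0.0016, 0.1202] 0
(np.float64(217.1518239711516), np.float64(108.09405700599889))
```

View pics/g1t.png

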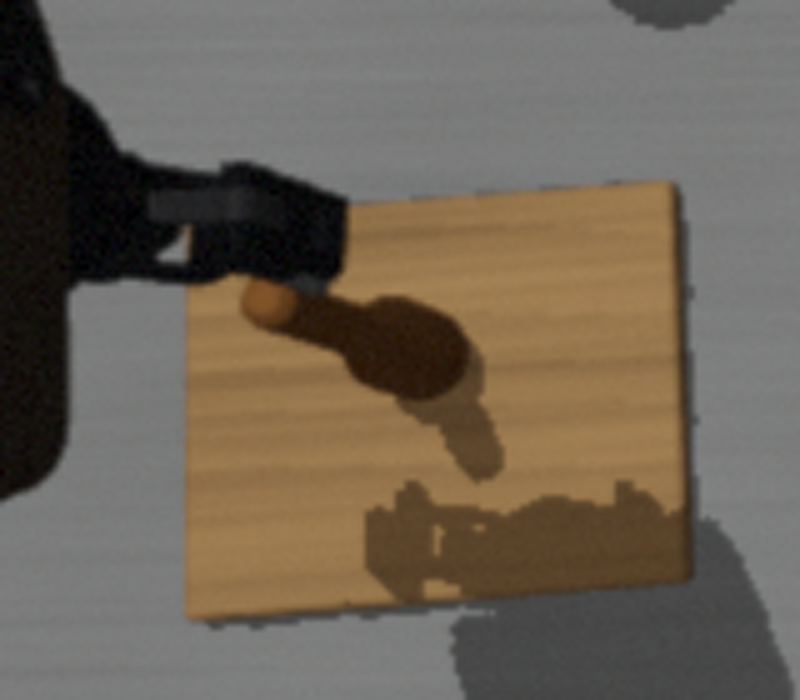

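View pics/g1s.png

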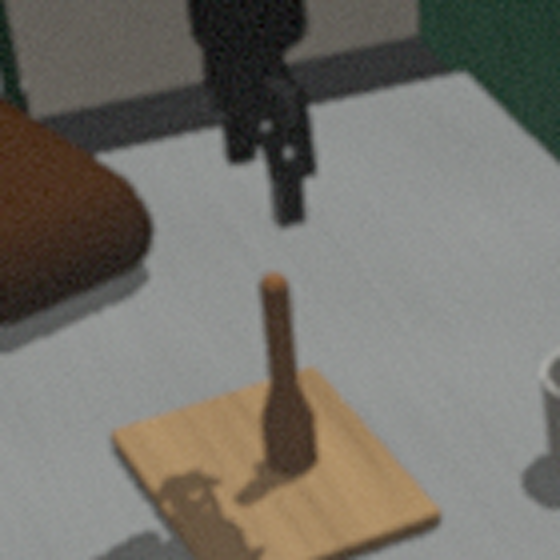

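```bash
python3 - <<'E'
from h import *
f=arm.grab_frame("top");g=arm.grab_frame("side")
for n,F,k,u0,v0 in(("t",f,5,40,160),("s",g,4,150,40)):
    for X in[(.541,.2968-.043,.248),(.541,.2968+.043,.248),(.541,.2968-.057,.248),(.552,.2968-.05,.248),(.530,.2968-.05,.248),(.541,.2968,.181)]:
        u,v=px(F,X);print(n,X,round((u-u0)*k),round((v-v0)*k))
E
```

```text
t (0.541, 0.2538, 0.248) 312 258
t (0.541, 0.3398, 0.248) 57 261
t (0.541, 0.2398, 0.248) 353 258
t (0.552, 0.24680000000000002, 0.248) 334 226
t (0.53, 0.24680000000000002, 0.248) 330 290
t (0.541, 0.2968, 0.181) 269 290
s (0.541, 0.2538, 0.248) 286 219
s (0.541, 0.3398, 0.248) 240 160
s (0.541, 0.2398, 0.248) 293 229
s (0.552, 0.24680000000000002, 0.248) 305 220
s (0.53, 0.24680000000000002, 0.248) 274 228
s (0.541, 0.2968, 0.181) 271 273
```

carry_out([
  [[0,0.003,-0.001,0.03,0],[0,0.003,-0.001,0.06,0],[0,0.003,-0.001,0.09,0],[0,0.003,-0.001,0.112,0],[0,0.003,-0.001,0.12,0],[0,0.003,-0.001,0.12,0]],
])

```text
clock: 2.2
tcp_pos: [0.5343, 0.2993, 0.1141]
ee_rot: [-3.141, -0.003, -3.139]
contact_force: [0.2, -0.2, 0.5]
finger_gap: 0.0855
```

```bash
python3 - <<'E'
from h import *
rel([(.538,.296,.115)])
f=arm.grab_frame("side");crop(f,150,60,140,130,5,"g2s.png")
E
```

```text
clk 2.2 tcp [0.5343 0.2993 0.1141] rot [-3.141e+00 -3.000e-03 -3.139e+00] F [ 0.2 -0.2  0.5] gap 0.0855 q [ 0.4   0.61  1.7   0.    0.83 -1.17]
[-0.0037, -0.0033, -0.0009] 0
```

View pics/g2s.png

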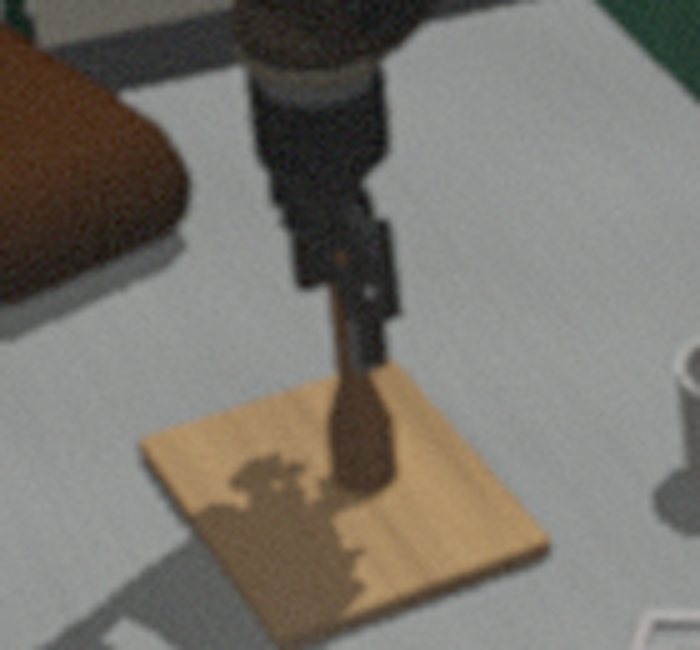

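The stick now sits between the fingers, untouched and upright. I'll make a small correction and close.

carry_out([
  [[0,-0.003,-0.003,0,0],[0.3,-0.003,-0.003,0,0],[0.6,-0.003,-0.003,0,0],[1,-0.003,-0.003,0,0],[1,-0.003,-0.003,0,0],[1,-0.003,-0.003,0,0],[1,-0.003,-0.003,0,0],[1,-0.003,-0.003,0,0]],
], newtons=110)

```text
clock: 2.92
tcp_pos: [0.5383, 0.2964, 0.116]
ee_rot: [3.142, -0.0, -3.139]
contact_force: [-0.0, -1.5, 4.7]
finger_gap: 0.02
```

```bash
python3 - <<'E'
from h import *
rel([(.538,.296,.115)])
f=arm.grab_frame("side");crop(f,150,60,140,130,5,"g3s.png")
E
```

```text
clk 2.92 tcp [0.5383 0.2964 0.116 ] rot [ 3.142 -0.    -3.139] F [-0.  -1.5  4.7] gap 0.02 q [ 0.4   0.61  1.7   0.    0.84 -1.18]
[0.0003, -0.0004, 0.001] 0
```

View pics/g3s.png

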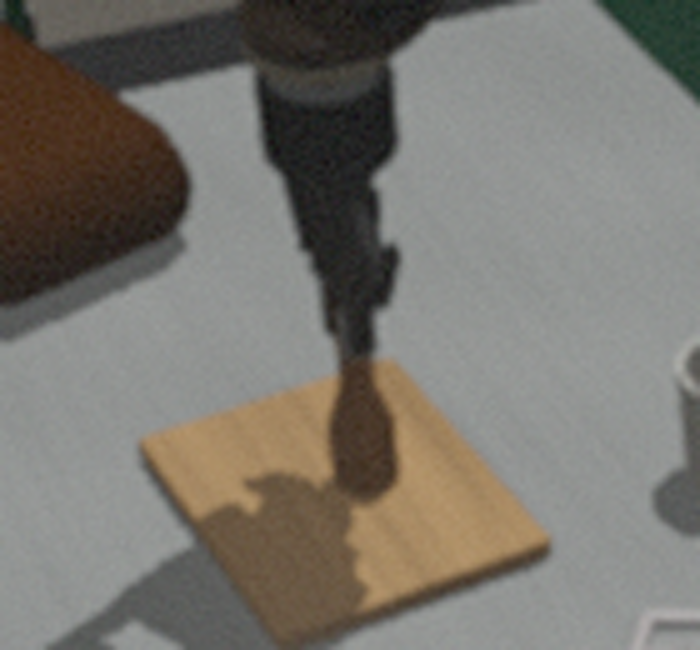

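The stick is held: the gap is 20 mm and the foot is about 99.5 mm below the TCP. Next I lift it and start across to the pan.

carry_out([
  [[1,0,0,-0.01,0],[1,0,0,-0.03,0],[1,0,0,-0.055,0],[1,0,-0.005,-0.08,0],[1,-0.001,-0.02,-0.095,0],[1,-0.003,-0.045,-0.095,0],[1,-0.005,-0.075,-0.095,0],[1,-0.008,-0.105,-0.095,0]],
])

```text
clock: 3.63
tcp_pos: [0.5461, 0.1907, 0.2116]
ee_rot: [3.141, -0.0, -3.138]
contact_force: [1.3, -0.9, -2.1]
finger_gap: 0.0195
```

```bash
python3 - <<'E'
from h import *
rel([(.565,-.054,.21),(.565,-.054,.107)])
f=arm.grab_frame("side");crop(f,150,60,160,150,4,"g4s.png")
E
```

```text
clk 3.63 tcp [0.5461 0.1907 0.2116] rot [ 3.141 -0.    -3.138] F [ 1.3 -0.9 -2.1] gap 0.0195 q [ 0.22  0.45  1.7   0.    1.   -1.35]
[-0.0179, -0.2447, 0.0016] 0
[-0.0179, -0.2448, 0.1046] 0
```

View pics/g4s.png

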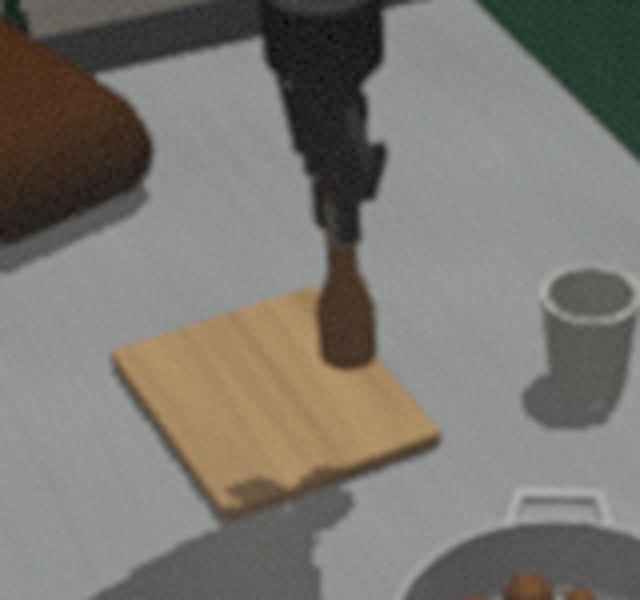

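The stick is lifted and still vertical in the fingers. I'll carry on to above the pan.

carry_out([
  [[1,-0.003,-0.035,0,0],[1,-0.006,-0.072,0,0],[1,-0.009,-0.109,0,0],[1,-0.011,-0.146,0,0],[1,-0.014,-0.183,0,0],[1,-0.016,-0.215,0,0],[1,-0.018,-0.238,0,0],[1,-0.018,-0.2447,0,0]],
])

```text
clock: 4.35
tcp_pos: [0.5653, -0.0616, 0.212]
ee_rot: [-3.14, -0.0, 3.141]
contact_force: [0.9, 0.9, -2.1]
finger_gap: 0.0195
```

```bash
python3 - <<'E'
from h import *
rel([(.565,-.054,.107)])
f=arm.grab_frame("side");crop(f,210,120,150,150,4,"g5s.png")
E
```

```text
clk 4.35 tcp [ 0.5653 -0.0616  0.212 ] rot [-3.14  -0.     3.141] F [ 0.9  0.9 -2.1] gap 0.0195 q [-0.22  0.43  1.72 -0.    0.99 -1.79]
[0.0002, 0.0078, 0.105] 0
```

View pics/g5s.png

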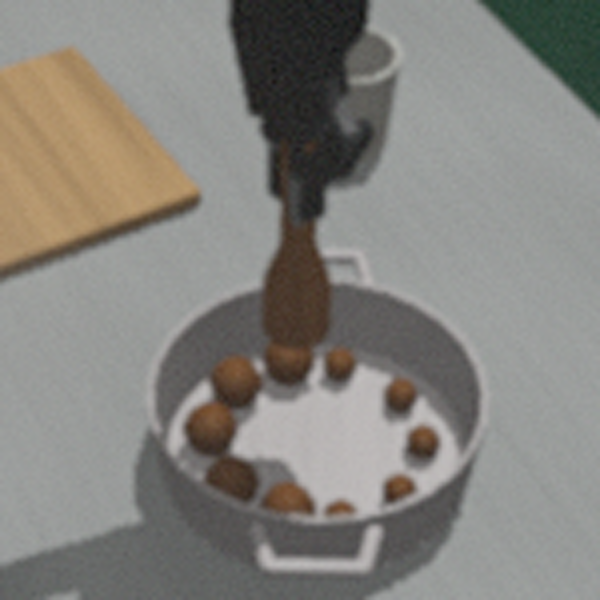

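carry_out([
  [[1,0.005,0.006,0,0],[1,0.005,0.006,0.02,0],[1,0.005,0.006,0.045,0],[1,0.005,0.006,0.07,0],[1,0.005,0.006,0.09,0],[1,0.005,0.006,0.1,0],[1,0.005,0.006,0.104,0],[1,0.005,0.006,0.105,0]],
])

```text
clock: 5.07
tcp_pos: [0.56, -0.0542, 0.1069]
ee_rot: [-3.14, -0.001, 3.142]
contact_force: [-0.8, 0.2, -2.1]
finger_gap: 0.0196
```

```bash
cat >> h.py <<'E'
PC=np.array([.575,-.071])
def arc(a0,a1,r0,r1,n,z=.107):
    A=np.radians(np.linspace(a0,a1,n+1)[1:]);r=np.linspace(r0,r1,n+1)[1:]
    s=arm.sense();p=s["tcp_pos"][:2]-PC
    print("now r,ang",np.hypot(*p).round(4),np.degrees(np.arctan2(p[1],p[0])).round(1))
    rel([(PC[0]+q*np.cos(t),PC[1]+q*np.sin(t),z) for q,t in zip(r,A)])
E
python3 - <<'E'
from h import *
arc(134,190,22,56,8)
f=arm.grab_frame("side");crop(f,210,120,150,150,4,"g6s.png")
E
```

```text
now r,ang 0.0225 131.8
clk 5.07 tcp [ 0.56   -0.0542  0.1069] rot [-3.140e+00 -1.000e-03  3.142e+00] F [-0.8  0.2 -2.1] gap 0.0196 q [-0.21  0.56  1.84 -0.    0.75 -1.78]
[20.3851, 16.5029, 0.0022] 0
[25.8504, 16.1458, 0.0097] 0
[31.4792, 14.6692, 0.019] 0
[37.0762, 12.0349, 0.03] 0
[42.4403, 8.2357, 0.0424] 0
[47.3692, 3.2967, 0.0559] 0
[51.664, -2.7251, 0.0701] 0
[55.1342, -9.741, 0.0847] 0
```

View pics/g6s.png

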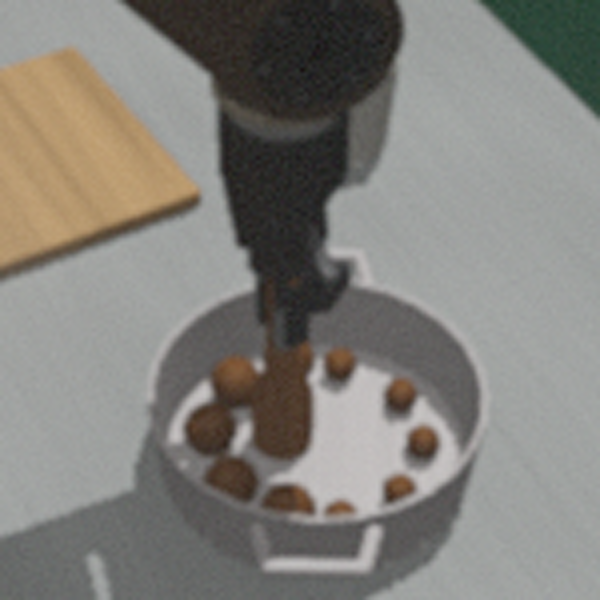

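The foot is in the pan's free middle on the walnuts' side, touching no nut, about 2–3 mm above the floor. I'll spiral out anticlockwise.

```bash
python3 - <<'E'
from h import *
arc(132,210,.0225,.058,8)
E
```

```text
now r,ang 0.0221 131.8
clk 5.12 tcp [ 0.5603 -0.0545  0.1074] rot [-3.14  -0.     3.141] F [-0.2 -0.5 -2.6] gap 0.0199 q [-0.21  0.56  1.84 -0.    0.75 -1.78]
[0.0064, 0.0002, 0.0004] 0
[0.0128, -0.0015, 0.0004] 0
[0.0192, -0.005, 0.0004] 0
[0.025, -0.0102, 0.0004] 0
[0.0299, -0.0171, 0.0004] 0
[0.0336, -0.0255, 0.0004] 0
[0.0355, -0.035, 0.0004] 0
[0.0355, -0.0455, 0.0005] 0
```

carry_out([
  [[1,0.006,0,0,0],[1,0.013,-0.0015,0,0],[1,0.019,-0.005,0,0],[1,0.025,-0.01,0,0],[1,0.03,-0.017,0,0],[1,0.0335,-0.0255,0,0],[1,0.0355,-0.035,0,0],[1,0.0355,-0.0455,0,0]],
])

```text
clock: 5.78
tcp_pos: [0.5267, -0.101, 0.1086]
ee_rot: [-3.139, 0.006, 3.14]
contact_force: [7.3, 3.6, -0.2]
finger_gap: 0.02
```

```bash
python3 - <<'E'
from h import *
arc(210,284,.058,.060,8)
f=arm.grab_frame("side");crop(f,210,120,150,150,4,"g7s.png")
E
```

```text
now r,ang 0.0569 -148.1
clk 5.78 tcp [ 0.5267 -0.101   0.1086] rot [-3.139  0.006  3.14 ] F [ 7.3  3.6 -0.2] gap 0.02 q [-0.31  0.53  1.9  -0.    0.7  -1.88]
[-0.0032, -0.0068, 0.0017] 0
[-0.0095, -0.0138, 0.0017] 0
[-0.0169, -0.0196, 0.0018] 0
[-0.0252, -0.0242, 0.0018] 0
[-0.0342, -0.0275, 0.0019] 0
[-0.0436, -0.0292, 0.002] 0
[-0.0533, -0.0294, 0.002] 0
[-0.0628, -0.0281, 0.0021] 0
```

View pics/g7s.png

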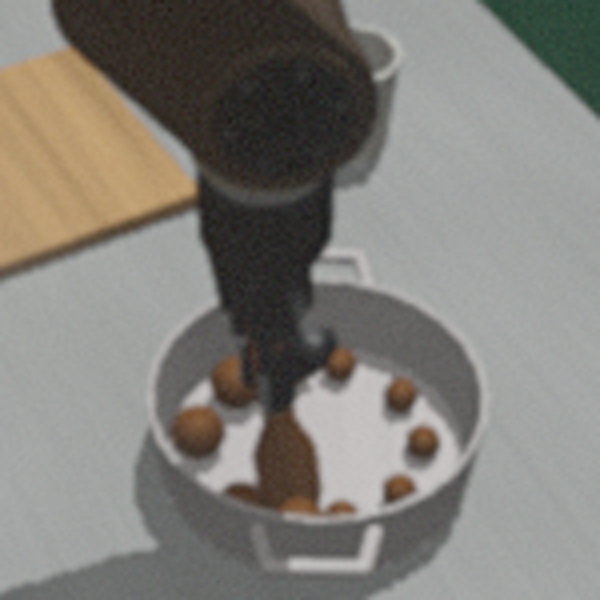

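carry_out([
  [[1,-0.004,-0.006,0.0015,0],[1,-0.01,-0.0125,0.0015,0],[1,-0.0175,-0.018,0.0015,0],[1,-0.0255,-0.022,0.0015,0],[1,-0.0345,-0.0255,0.0015,0],[1,-0.044,-0.0275,0.0015,0],[1,-0.0535,-0.028,0.0015,0],[1,-0.063,-0.027,0.0015,0]],
])

```text
clock: 6.5
tcp_pos: [0.5875, -0.129, 0.1067]
ee_rot: [3.141, -0.001, 3.139]
contact_force: [-6.1, 7.5, -2.4]
finger_gap: 0.0193
```

```bash
python3 - <<'E'
from h import *
arc(284,356,.058,.058,8)
f=arm.grab_frame("side");crop(f,210,120,150,150,4,"g8s.png")
E
```

```text
now r,ang 0.0594 -77.8
clk 6.5 tcp [ 0.5875 -0.129   0.1067] rot [ 3.141e+00 -1.000e-03  3.139e+00] F [-6.1  7.5 -2.4] gap 0.0193 q [-0.33  0.6   1.74  0.    0.8  -1.89]
[-0.0101, 0.0047, -0.0003] 0
[-0.0182, 0.0089, -0.0003] 0
[-0.0255, 0.0143, -0.0003] 0
[-0.0319, 0.0208, -0.0003] 0
[-0.0371, 0.0282, -0.0003] 0
[-0.0412, 0.0364, -0.0003] 0
[-0.0439, 0.0451, -0.0003] 0
[-0.0452, 0.0541, -0.0003] 0
```

View pics/g8s.png

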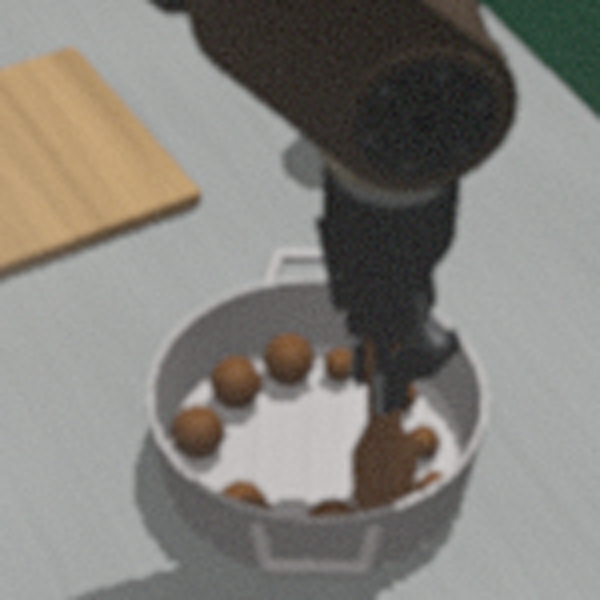

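carry_out([
  [[1,-0.009,0.003,0,0],[1,-0.018,0.0075,0,0],[1,-0.0255,0.013,0,0],[1,-0.032,0.02,0,0],[1,-0.0375,0.0275,0,0],[1,-0.0415,0.036,0,0],[1,-0.044,0.045,0,0],[1,-0.0452,0.054,0,0]],
])

```text
clock: 7.22
tcp_pos: [0.633, -0.075, 0.106]
ee_rot: [3.141, -0.004, 3.139]
contact_force: [-9.3, -0.8, -2.4]
finger_gap: 0.0197
```

```bash
python3 - <<'E'
from h import *
arc(356,430,.058,.060,8)
f=arm.grab_frame("side");crop(f,210,120,150,150,4,"g9s.png")
E
```

```text
now r,ang 0.0582 -3.9
clk 7.22 tcp [ 0.633 -0.075  0.106] rot [ 3.141 -0.004  3.139] F [-9.3 -0.8 -2.4] gap 0.0197 q [-0.22  0.65  1.64 -0.    0.86 -1.79]
[0.0, 0.0093, -0.001] 0
[0.0014, 0.0186, -0.001] 0
[0.0043, 0.0276, -0.001] 0
[0.0086, 0.0361, -0.0009] 0
[0.0143, 0.0438, -0.0009] 0
[0.0211, 0.0505, -0.0009] 0
[0.029, 0.056, -0.0008] 0
[0.0376, 0.0603, -0.0008] 0
```

View pics/g9s.png

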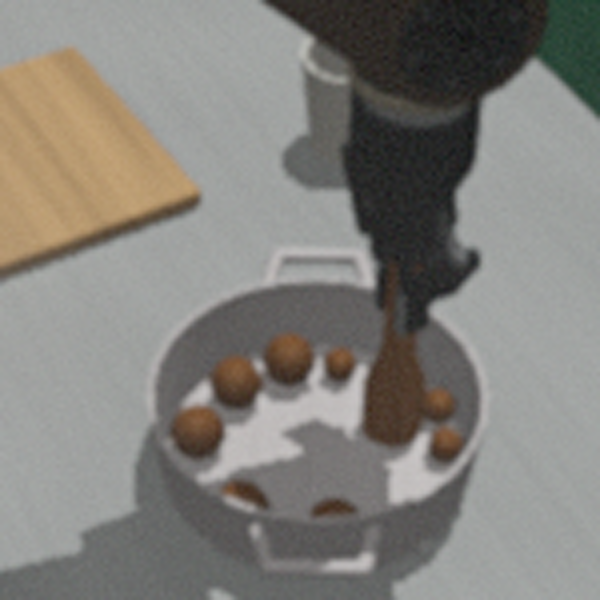

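carry_out([
  [[1,0,0.009,0,0],[1,0.001,0.0185,0,0],[1,0.003,0.028,0,0],[1,0.006,0.038,0,0],[1,0.0105,0.047,0,0],[1,0.0175,0.0545,0,0],[1,0.0255,0.06,0,0],[1,0.0345,0.064,0,0]],
])

```text
clock: 7.93
tcp_pos: [0.5997, -0.0121, 0.107]
ee_rot: [-3.137, -0.001, -3.141]
contact_force: [2.6, -24.4, 0.1]
finger_gap: 0.0197
```

```bash
python3 - <<'E'
from h import *
arc(70,136,.066,.067,8)
f=arm.grab_frame("side");crop(f,210,120,150,150,4,"g10s.png")
E
```

```text
now r,ang 0.0639 67.3
clk 7.93 tcp [ 0.5997 -0.0121  0.107 ] rot [-3.137e+00 -1.000e-03 -3.141e+00] F [  2.6 -24.4   0.1] gap 0.0197 q [-0.13  0.6   1.74 -0.01  0.8  -1.69]
[0.0112, 0.0058, -0.0001] 0
[0.0206, 0.0072, -0.0001] 0
[0.0302, 0.0072, -0.0001] 0
[0.0396, 0.0059, -0.0001] 0
[0.0488, 0.0032, -0.0] 0
[0.0575, -0.0008, -0.0] 0
[0.0656, -0.0061, 0.0] 0
[0.0729, -0.0124, 0.0001] 0
```

View pics/g10s.png

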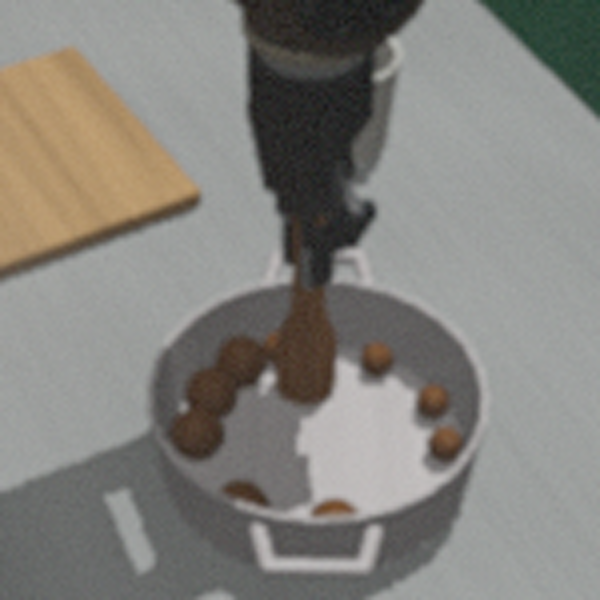

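carry_out([
  [[1,0.009,0.001,0,0],[1,0.018,0.002,0,0],[1,0.027,0.002,0,0],[1,0.036,0.0015,0,0],[1,0.045,-0.001,0,0],[1,0.053,-0.005,0,0],[1,0.061,-0.0095,0,0],[1,0.068,-0.015,0,0]],
])

```text
clock: 8.65
tcp_pos: [0.535, -0.0288, 0.1092]
ee_rot: [-3.133, 0.012, -3.141]
contact_force: [8.3, -12.2, -1.0]
finger_gap: 0.0199
```

```bash
python3 - <<'E'
from h import *
arc(132,196,.063,.064,8)
f=arm.grab_frame("side");crop(f,210,120,150,150,4,"g11s.png")
E
```

```text
now r,ang 0.0581 133.4
clk 8.65 tcp [ 0.535  -0.0288  0.1092] rot [-3.133  0.012 -3.141] F [  8.3 -12.2  -1. ] gap 0.0199 q [-0.17  0.52  1.91 -0.01  0.69 -1.74]
[0.0084, -0.0016, 0.0021] 0
[0.0137, -0.0087, 0.0021] 0
[0.018, -0.0164, 0.0021] 0
[0.0211, -0.0247, 0.0022] 0
[0.0231, -0.0333, 0.0022] 0
[0.0239, -0.0422, 0.0023] 0
[0.0234, -0.0511, 0.0024] 0
[0.0216, -0.0598, 0.0025] 0
```

View pics/g11s.png

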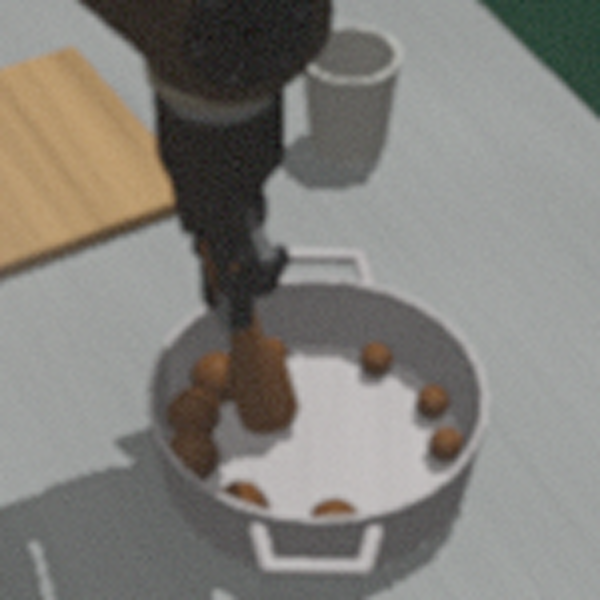

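The stick has tilted a little in the fingers, with the foot towards pan centre. I'll look from the top before going on.

```bash
python3 - <<'E'
from h import *
f=arm.grab_frame("top");crop(f,220,140,150,125,5,"g11t.png")
f=arm.grab_frame("side");crop(f,240,180,70,70,8,"g11z.png")
for X in[(.535,-.0288,.155),(.535,-.0288,.128),(.535,-.0288,.0575),(.535,-.0288,.01)]:
    u,v=px(f,X);print(X,(u-240)*8,(v-180)*8)
E
```

```text
(0.535, -0.0288, 0.155) 203.44778459274585 33.347361123639985
(0.535, -0.0288, 0.128) 204.7808671516109 98.58002472759017
(0.535, -0.0288, 0.0575) 208.06414000726636 259.2427175883306
(0.535, -0.0288, 0.01) 210.1284155419794 360.2553597883998
```

View pics/g11t.png

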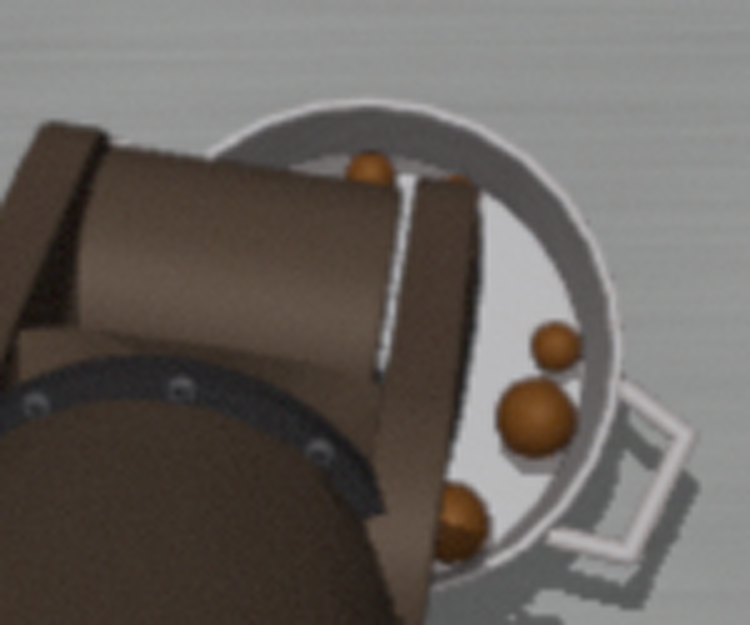

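View pics/g11z.png

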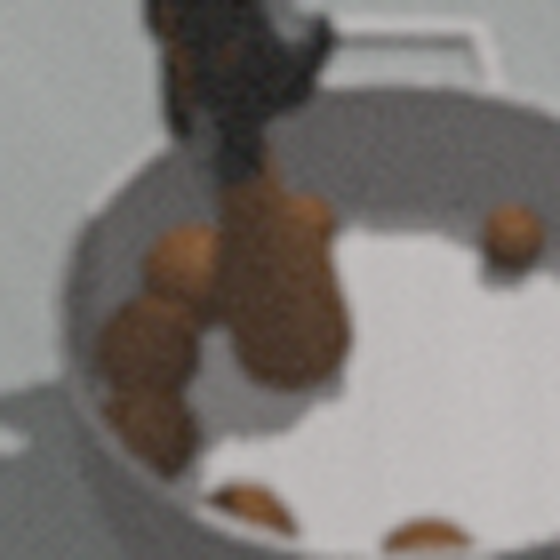

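```bash
python3 - <<'E'
from h import *
f=arm.grab_frame("top");g=arm.grab_frame("side")
def rp(n,X):
    d=X[:2]-PC;print(n,X.round(4),"r",np.hypot(*d).round(4),"ang",np.degrees(np.arctan2(d[1],d[0])).round(0)%360)
rp("W4",pt(f,537/5+220,417/5+140,.022));rp("Ha",pt(f,555/5+220,345/5+140,.016));rp("W3?",pt(f,450/5+220,522/5+140,.022))
rp("H@370",pt(f,370/5+220,175/5+140,.016))
S=lambda u,v,z:pt(g,u/8+240,v/8+180,z)
rp("foot",S(293,340,.01));rp("tcpxy",np.array([.535,-.0288]))
rp("W0",S(185,262,.022));rp("W1",S(152,340,.022));rp("W2",S(152,430,.022));rp("H0",S(307,220,.016));rp("H",S(514,238,.016))
E
```

```text
W4 [ 0.5492 -0.1482  0.022 ] r 0.0814 ang 252.0
Ha [ 0.5823 -0.1578  0.016 ] r 0.0871 ang 275.0
W3? [ 0.5034 -0.109   0.022 ] r 0.081 ang 208.0
H@370 [ 0.6611 -0.0767  0.016 ] r 0.0863 ang 356.0
foot [ 0.5637 -0.0328  0.01  ] r 0.0399 ang 106.0
tcpxy [ 0.535  -0.0288] r 0.0581 ang 133.0
W0 [0.5423 0.0055 0.022 ] r 0.0832 ang 113.0
W1 [ 0.5171 -0.0223  0.022 ] r 0.0756 ang 140.0
W2 [ 0.5003 -0.0584  0.022 ] r 0.0758 ang 170.0
H0 [0.5907 0.0106 0.016 ] r 0.0831 ang 79.0
H [ 0.6499 -0.0286  0.016 ] r 0.0861 ang 30.0
```

W4 has already crossed to the hazelnut side (252° against the line's 242°), and H0 to the walnut side (79° against 62°). The stick is tilted about 16° with the foot towards +x. I'll continue the circle gently along the foot's actual path while turning the jaws, then straighten the stick against the wall in the nut-free gap at about 307°.

```bash
cat >> h.py <<'E'
def footarc(a0,a1,r0,r1,n,yaw,ot,z):
    s=arm.sense();R=Ro.from_euler("xyz",s["ee_rot"]).as_matrix()
    f0=s["tcp_pos"]+R@np.array([ot[0],ot[1],0]);d=f0[:2]-PC
    print("foot now r",np.hypot(*d).round(4),"ang",np.degrees(np.arctan2(d[1],d[0])).round(1)%360,"F",s["contact_force"].round(1),"q6",s["joint_pos"][5].round(2),"tcp",s["tcp_pos"].round(4),"clk",round(s["clock"],2))
    for i in range(1,n+1):
        k=i/n;a=np.radians(a0+(a1-a0)*k);r=r0+(r1-r0)*k;y=yaw*k
        Ri=R@Ro.from_euler("z",y).as_matrix()
        t=np.array([PC[0]+r*np.cos(a),PC[1]+r*np.sin(a),z])-Ri@np.array([ot[0],ot[1],0])*[1,1,0]
        o=R.T@(t-s["tcp_pos"]);print([1]+o.round(4).tolist()+[round(y,3)])
E
python3 - <<'E'
from h import *
footarc(106,202,.040,.042,8,.39,(-.0287,-.004),.108)
E
```

```text
foot now r 0.0399 ang 106.6 F [  7.9 -13.6  -0.2] q6 -1.74 tcp [ 0.5349 -0.0288  0.1091] clk 8.9
[1, 0.0073, -0.0013, 0.001, 0.049]
[1, 0.0141, -0.0044, 0.0009, 0.098]
[1, 0.0199, -0.009, 0.0009, 0.146]
[1, 0.0242, -0.0147, 0.0009, 0.195]
[1, 0.0269, -0.0214, 0.0009, 0.244]
[1, 0.0278, -0.0286, 0.001, 0.292]
[1, 0.0268, -0.0361, 0.0011, 0.341]
[1, 0.0239, -0.0433, 0.0012, 0.39]
```

carry_out([
  [[1,0.007,-0.0015,0.001,0.05],[1,0.014,-0.0045,0.001,0.1],[1,0.02,-0.009,0.001,0.145],[1,0.024,-0.0145,0.001,0.195],[1,0.027,-0.0215,0.001,0.245],[1,0.028,-0.0285,0.001,0.29],[1,0.027,-0.036,0.001,0.34],[1,0.024,-0.0435,0.001,0.39]],
], newtons=120)

```text
clock: 9.57
tcp_pos: [0.5131, -0.0729, 0.1092]
ee_rot: [-3.139, 0.019, 2.749]
contact_force: [1.0, 0.4, -2.5]
finger_gap: 0.0195
```

```bash
python3 - <<'E'
from h import *
footarc(202,300,.042,.046,8,.39,(-.0287,-.004),.108)
g=arm.grab_frame("side");crop(g,230,150,110,110,6,"g12s.png")
E
```

```text
foot now r 0.0405 ang 204.2 F [ 1.   0.4 -2.5] q6 -1.44 tcp [ 0.5131 -0.0729  0.1092] clk 9.57
[1, -0.0047, -0.0047, 0.0013, 0.049]
[1, -0.0129, -0.0079, 0.0015, 0.098]
[1, -0.022, -0.0094, 0.0017, 0.146]
[1, -0.0317, -0.009, 0.0019, 0.195]
[1, -0.0416, -0.0066, 0.0021, 0.244]
[1, -0.0512, -0.0022, 0.0022, 0.292]
[1, -0.0601, 0.0041, 0.0024, 0.341]
[1, -0.0679, 0.012, 0.0025, 0.39]
```

View pics/g12s.png

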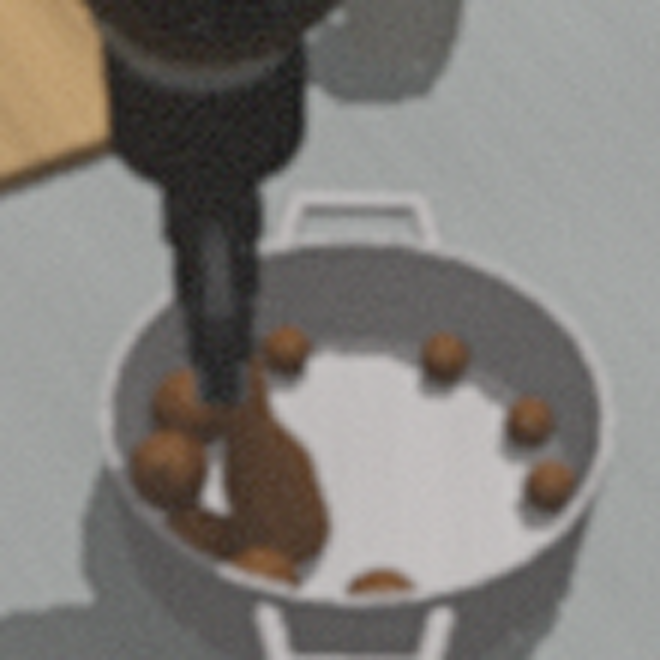

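carry_out([
  [[1,-0.0045,-0.0045,0.001,0.05],[1,-0.013,-0.008,0.001,0.1],[1,-0.022,-0.0095,0.001,0.145],[1,-0.032,-0.009,0.0015,0.195],[1,-0.0415,-0.0065,0.0015,0.245],[1,-0.051,-0.002,0.0015,0.29],[1,-0.06,0.004,0.0015,0.34],[1,-0.068,0.012,0.0015,0.39]],
])

```text
clock: 10.28
tcp_pos: [0.5816, -0.089, 0.109]
ee_rot: [3.137, 0.02, 2.354]
contact_force: [-0.5, 0.3, -1.9]
finger_gap: 0.0194
```

```bash
python3 - <<'E'
from h import *
footarc(300,307,.046,.046,1,.0,(-.0287,-.004),.108)
g=arm.grab_frame("side");crop(g,230,150,110,110,6,"g13s.png")
s=arm.sense();X=s["tcp_pos"]
print([((px(g,[X[0],X[1],z])[0]-230)*6,(px(g,[X[0],X[1],z])[1]-150)*6) for z in(.127,.01)])
g=arm.grab_frame("top");crop(g,220,140,150,125,5,"g13t.png")
E
```

```text
foot now r 0.0476 ang 300.3 F [-0.5  0.3 -1.9] q6 -1.04 tcp [ 0.5816 -0.089   0.109 ] clk 10.28
[1, 0.0006, 0.0057, 0.001, 0.0]
[(np.float64(384.75294774345844), np.float64(309.011288667179)), (np.float64(377.25490670724446), np.float64(503.34661352458545))]
```

View pics/g13s.png

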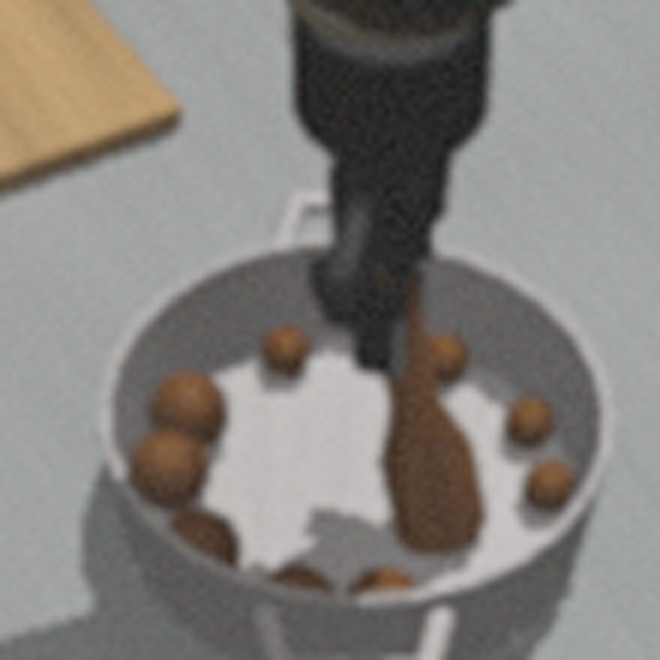

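View pics/g13t.png

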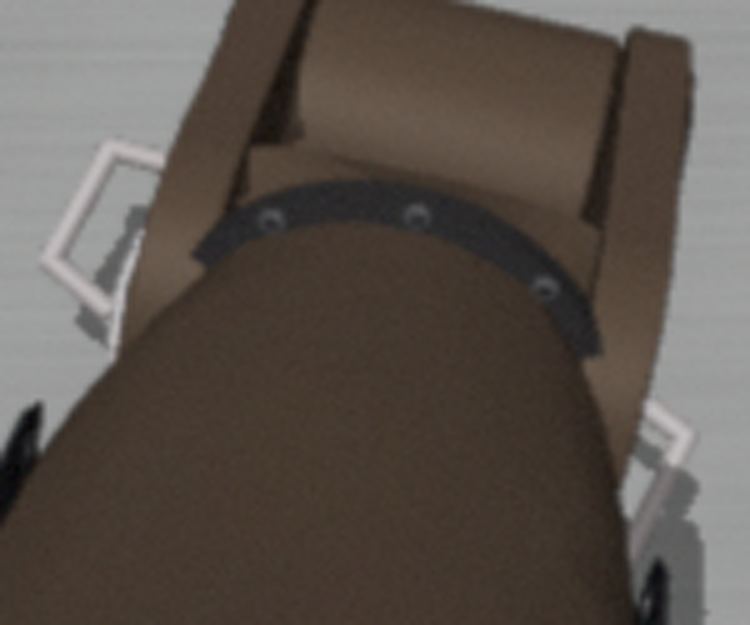

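```bash
python3 - <<'E'
from h import *
g=arm.grab_frame("side")
def rp(n,X):
    d=X[:2]-PC;print(n,X.round(4),"r",np.hypot(*d).round(4),"ang",np.degrees(np.arctan2(d[1],d[0])).round(0)%360)
S=lambda u,v,z:pt(g,u/6+230,v/6+150,z)
rp("foot",S(437,515,.01))
for n,u,v,z in[("H",548,487,.016),("H",529,420,.016),("H",445,357,.016),("H0",287,350,.016),("W",188,408,.022),("W",170,468,.022),("W",205,535,.022),("W?",300,585,.022),("?",385,588,.022)]: rp(n,S(u,v,z))
s=arm.sense();R=Ro.from_euler("xyz",s["ee_rot"]).as_matrix();print(R.T@(S(437,515,.01)-s["tcp_pos"]))
for r in(.06,.07,.076):
    a=np.radians(311);print(r,(R.T@(np.array([PC[0]+r*np.cos(a),PC[1]+r*np.sin(a),.108])-s["tcp_pos"])).round(4))
E
```

```text
foot [ 0.6032 -0.1058  0.01  ] r 0.0448 ang 309.0
H [ 0.6514 -0.1177  0.016 ] r 0.0896 ang 329.0
H [ 0.6644 -0.0791  0.016 ] r 0.0897 ang 355.0
H [ 0.6502 -0.0277  0.016 ] r 0.0868 ang 30.0
H0 [0.588  0.0084 0.016 ] r 0.0804 ang 81.0
W [ 0.5296 -0.0101  0.022 ] r 0.0759 ang 127.0
W [ 0.5072 -0.0394  0.022 ] r 0.0748 ang 155.0
W [ 0.5042 -0.0811  0.022 ] r 0.0715 ang 188.0
W? [ 0.5276 -0.1238  0.022 ] r 0.071 ang 228.0
? [ 0.5585 -0.1411  0.022 ] r 0.072 ang 257.0
[-0.02600227  0.00292371  0.09930208]
0.06 [-0.0431  0.0038  0.0016]
0.07 [-0.0531  0.0031  0.0018]
0.076 [-0.0591  0.0027  0.0019]
```

```bash
python3 - <<'E'
from h import *
s=arm.sense();R=Ro.from_euler("xyz",s["ee_rot"]).as_matrix()
for r in(.03,.05,.06,.07,.077,.08):
    a=np.radians(303);print(r,(R.T@(np.array([PC[0]+r*np.cos(a),PC[1]+r*np.sin(a),.109])-s["tcp_pos"])).round(4))
E
```

```text
0.03 [-0.0126  0.0018  0.    ]
0.05 [-0.0322 -0.0024  0.0004]
0.06 [-0.042  -0.0045  0.0006]
0.07 [-0.0517 -0.0066  0.0007]
0.077 [-0.0586 -0.008   0.0009]
0.08 [-0.0615 -0.0087  0.0009]
```

carry_out([
  [[1,-0.006,0.001,0,0],[1,-0.0125,0,0,0],[1,-0.02,-0.001,0,0],[1,-0.027,-0.002,0,0],[1,-0.034,-0.003,0,0],[1,-0.041,-0.0045,0,0],[1,-0.046,-0.0055,0,0],[1,-0.05,-0.0065,0,0]],
], newtons=50)

```text
clock: 11.1
tcp_pos: [0.6113, -0.1279, 0.1096]
ee_rot: [3.137, 0.015, 2.357]
contact_force: [-4.7, 12.5, 6.3]
finger_gap: 0.0197
```

```bash
python3 - <<'E'
from h import *
s=arm.sense();R=Ro.from_euler("xyz",s["ee_rot"]).as_matrix();print(s["tcp_pos"],s["contact_force"],s["ee_rot"])
for r in(.077,.08,.083):
    a=np.radians(303);print(r,(R.T@(np.array([PC[0]+r*np.cos(a),PC[1]+r*np.sin(a),.109])-s["tcp_pos"])).round(4))
g=arm.grab_frame("side");crop(g,230,150,110,110,6,"g14s.png")
X=s["tcp_pos"]
print([((px(g,[X[0],X[1],z])[0]-230)*6,(px(g,[X[0],X[1],z])[1]-150)*6) for z in(.127,.01)])
E
```

```text
[ 0.61127863 -0.12785654  0.1095641 ] [-4.74284386 12.49499751  6.25432485] [3.13701441 0.0152998  2.35737659]
0.077 [-0.0094 -0.0015  0.0007]
0.08 [-0.0124 -0.0021  0.0007]
0.083 [-0.0153 -0.0027  0.0008]
[(np.float64(493.23347807607456), np.float64(348.87695125385994)), (np.float64(478.2238047793685), np.float64(543.0398648825602))]
```

View pics/g14s.png

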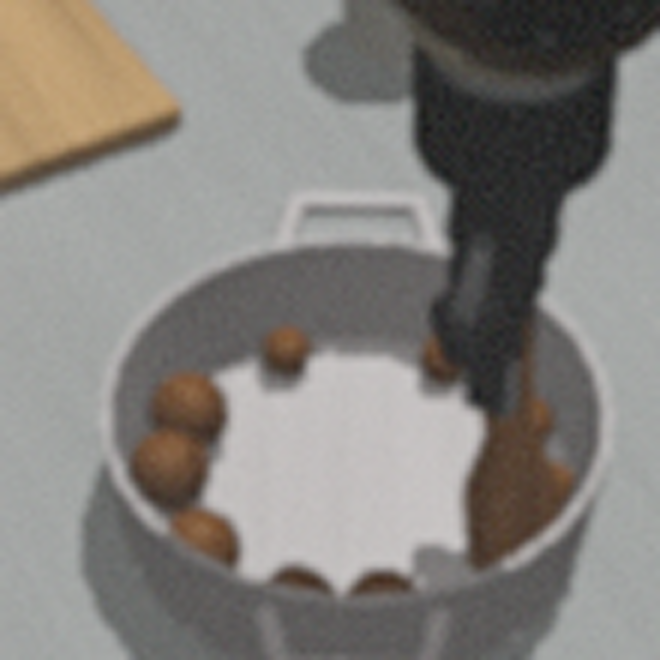

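carry_out([
  [[1,-0.004,-0.0005,0,0],[1,-0.008,-0.001,0,0],[1,-0.011,-0.0015,0,0],[1,-0.013,-0.002,0,0],[1,-0.013,-0.002,0,0]],
])

```text
clock: 11.57
tcp_pos: [0.6189, -0.1383, 0.1097]
ee_rot: [3.137, 0.013, 2.357]
contact_force: [-2.9, 9.3, 3.8]
finger_gap: 0.0201
```

```bash
python3 - <<'E'
from h import *
s=arm.sense();print(s["tcp_pos"],s["contact_force"],s["ee_rot"])
g=arm.grab_frame("side");crop(g,230,150,110,110,6,"g15s.png")
X=s["tcp_pos"]
print([((px(g,[X[0],X[1],z])[0]-230)*6,(px(g,[X[0],X[1],z])[1]-150)*6) for z in(.127,.01)])
E
```

```text
[ 0.61891546 -0.13825946  0.10970008] [-2.89983594  9.29156832  3.79172791] [3.136594   0.01250783 2.35652971]
[(np.float64(522.8726405386246), np.float64(359.318849033533)), (np.float64(505.779878953918), np.float64(553.4229074216083))]
```

View pics/g15s.png

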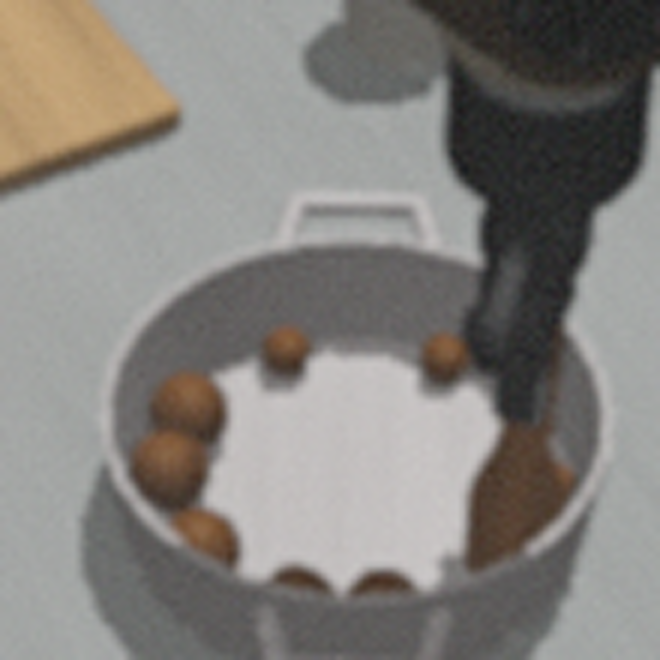

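```bash
python3 - <<'E'
from h import *
footarc(303,318,.079,.05,4,.0,(0,0),.108)
E
```

```text
foot now r 0.0802 ang 303.1 F [-2.7  9.1  3.2] q6 -1.11 tcp [ 0.6189 -0.1382  0.1097] clk 11.62
[1, 0.0075, 0.0062, 0.0016, 0.0]
[1, 0.0142, 0.0114, 0.0016, 0.0]
[1, 0.0213, 0.0157, 0.0015, 0.0]
[1, 0.0286, 0.0191, 0.0014, 0.0]
```

carry_out([
  [[1,0.0075,0.005,0,0],[1,0.015,0.01,0,0],[1,0.022,0.0145,0.001,0],[1,0.0285,0.019,0.0015,0],[1,0.0285,0.019,0.0015,0]],
], newtons=120)

```text
clock: 12.03
tcp_pos: [0.6118, -0.103, 0.1078]
ee_rot: [3.137, 0.012, 2.358]
contact_force: [0.7, -0.3, -2.4]
finger_gap: 0.0192
```

```bash
python3 - <<'E'
from h import *
s=arm.sense();print(s["tcp_pos"],s["contact_force"],s["ee_rot"])
g=arm.grab_frame("side");crop(g,230,150,110,110,6,"g16s.png")
X=s["tcp_pos"]
print([((px(g,[X[0],X[1],z])[0]-230)*6,(px(g,[X[0],X[1],z])[1]-150)*6) for z in(.127,.01)])
E
```

```text
[ 0.61179529 -0.10299869  0.10777521] [ 0.71568666 -0.25433498 -2.35689954] [3.13687394 0.012094   2.35796679]
[(np.float64(463.936209510249), np.float64(309.84645737928315)), (np.float64(451.0989032981739), np.float64(504.0996696857268))]
```

View pics/g16s.png

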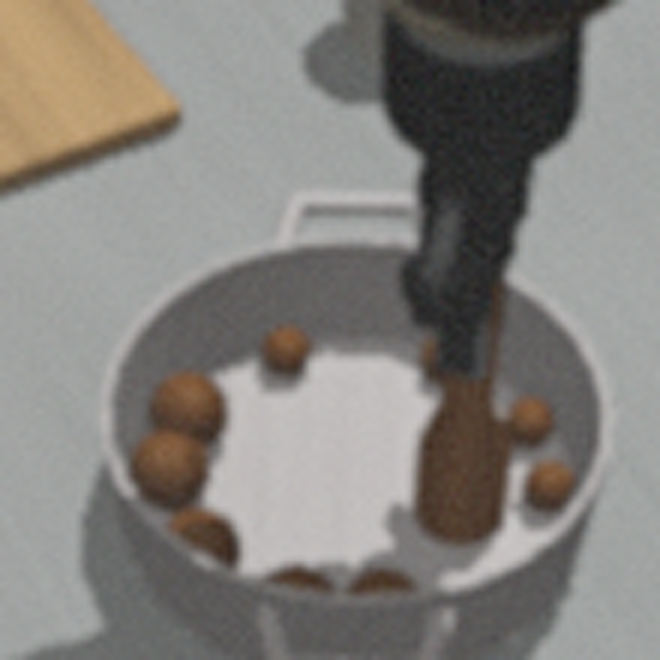

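The stick is upright again. I'll continue anticlockwise at a radius of about 48 mm.

```bash
python3 - <<'E'
from h import *
footarc(319,403,.049,.048,8,.0,(0,0),.108)
E
```

```text
foot now r 0.0495 ang 318.6 F [ 0.6 -0.6 -1.5] q6 -1.06 tcp [ 0.6121 -0.1037  0.1079] clk 12.08
[1, 0.002, 0.0091, -0.0001, 0.0]
[1, 0.0051, 0.0175, -0.0001, 0.0]
[1, 0.0097, 0.0251, -0.0001, 0.0]
[1, 0.0156, 0.0318, -0.0001, 0.0]
[1, 0.0226, 0.0373, -0.0002, 0.0]
[1, 0.0304, 0.0414, -0.0003, 0.0]
[1, 0.0389, 0.0439, -0.0004, 0.0]
[1, 0.0476, 0.045, -0.0005, 0.0]
```

carry_out([
  [[1,0.002,0.009,0,0],[1,0.005,0.0175,0,0],[1,0.0095,0.025,0,0],[1,0.0155,0.032,0,0],[1,0.0225,0.0375,0,0],[1,0.0305,0.0415,0,0],[1,0.039,0.044,0,0],[1,0.0475,0.045,0,0]],
])

```text
clock: 12.75
tcp_pos: [0.6096, -0.0373, 0.1075]
ee_rot: [3.137, 0.012, 2.358]
contact_force: [0.7, 0.1, -1.9]
finger_gap: 0.0193
```

```bash
python3 - <<'E'
from h import *
footarc(43,122,.049,.049,8,.0,(0,0),.108)
g=arm.grab_frame("side");crop(g,230,150,110,110,6,"g17s.png")
E
```

```text
foot now r 0.0484 ang 44.2 F [ 0.7  0.1 -1.9] q6 -0.95 tcp [ 0.6096 -0.0373  0.1075] clk 12.75
[1, 0.0074, 0.0002, -0.0006, 0.0]
[1, 0.0156, -0.0016, -0.0007, 0.0]
[1, 0.0234, -0.0049, -0.0008, 0.0]
[1, 0.0305, -0.0094, -0.0009, 0.0]
[1, 0.0367, -0.0151, -0.001, 0.0]
[1, 0.0419, -0.0217, -0.0011, 0.0]
[1, 0.0459, -0.0292, -0.0012, 0.0]
[1, 0.0485, -0.0372, -0.0013, 0.0]
```

View pics/g17s.png

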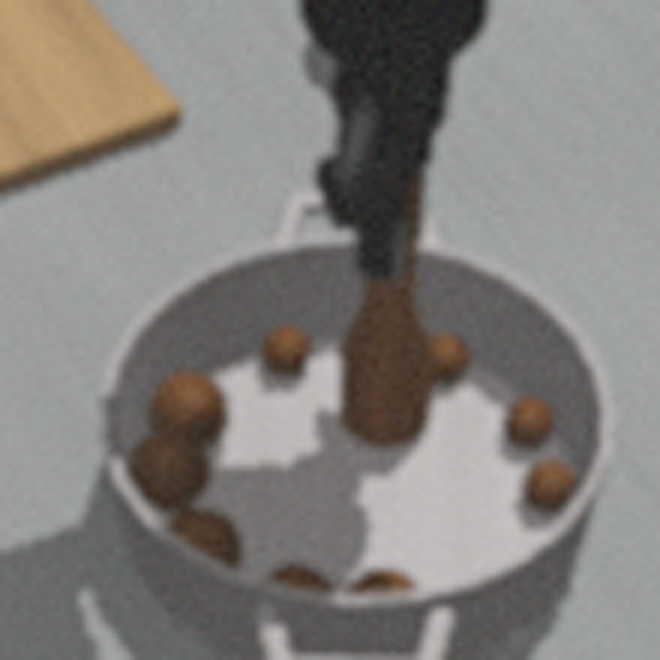

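carry_out([
  [[1,0.0075,0,0,0],[1,0.0155,-0.0015,0,0],[1,0.0235,-0.005,-0.0005,0],[1,0.0305,-0.0095,-0.001,0],[1,0.0365,-0.015,-0.001,0],[1,0.042,-0.0215,-0.001,0],[1,0.046,-0.029,-0.001,0],[1,0.0485,-0.037,-0.001,0]],
])

```text
clock: 13.47
tcp_pos: [0.548, -0.0289, 0.1081]
ee_rot: [3.136, 0.013, 2.359]
contact_force: [9.7, -2.2, -1.9]
finger_gap: 0.0199
```

```bash
python3 - <<'E'
from h import *
footarc(122,204,.049,.049,8,.0,(0,0),.108)
g=arm.grab_frame("side");crop(g,230,150,110,110,6,"g18s.png")
E
```

```text
foot now r 0.05 ang 122.7 F [ 9.7 -2.2 -1.9] q6 -0.96 tcp [ 0.548  -0.0289  0.1081] clk 13.47
[1, 0.0001, -0.0083, 0.0, 0.0]
[1, -0.0003, -0.0171, -0.0, 0.0]
[1, -0.0021, -0.0256, -0.0001, 0.0]
[1, -0.0055, -0.0337, -0.0001, 0.0]
[1, -0.0103, -0.0411, -0.0, 0.0]
[1, -0.0163, -0.0474, 0.0, 0.0]
[1, -0.0233, -0.0527, 0.0001, 0.0]
[1, -0.0312, -0.0565, 0.0002, 0.0]
```

View pics/g18s.png

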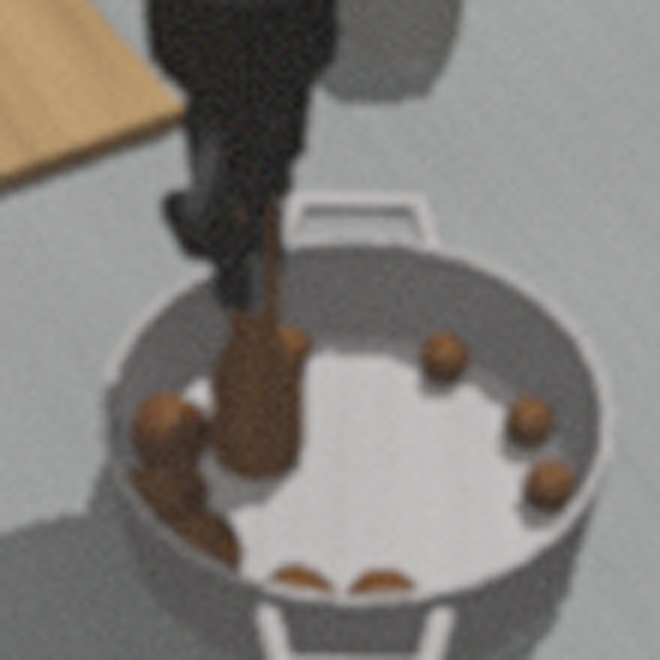

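carry_out([
  [[1,0,-0.0085,0,0],[1,-0.0005,-0.017,0,0],[1,-0.003,-0.0255,0,0],[1,-0.0065,-0.0335,0,0],[1,-0.011,-0.0405,0,0],[1,-0.0165,-0.047,0,0],[1,-0.0235,-0.0525,0,0],[1,-0.031,-0.0565,0,0]],
])

```text
clock: 14.18
tcp_pos: [0.5334, -0.0924, 0.1099]
ee_rot: [3.128, 0.022, 2.356]
contact_force: [19.3, 16.1, -0.2]
finger_gap: 0.0197
```

```bash
python3 - <<'E'
from h import *
footarc(204,286,.049,.050,8,.0,(0,0),.108)
g=arm.grab_frame("side");crop(g,230,150,110,110,6,"g19s.png")
s=arm.sense();X=s["tcp_pos"]
print([((px(g,[X[0],X[1],z])[0]-230)*6,(px(g,[X[0],X[1],z])[1]-150)*6) for z in(.127,.01)])
E
```

```text
foot now r 0.0468 ang 207.1 F [19.3 16.1 -0.2] q6 -1.08 tcp [ 0.5334 -0.0924  0.1099] clk 14.18
[1, -0.0051, -0.0037, 0.0019, 0.0]
[1, -0.0139, -0.0047, 0.0021, 0.0]
[1, -0.0227, -0.0042, 0.0023, 0.0]
[1, -0.0312, -0.002, 0.0026, 0.0]
[1, -0.0393, 0.0016, 0.0028, 0.0]
[1, -0.0466, 0.0067, 0.003, 0.0]
[1, -0.0529, 0.0129, 0.0032, 0.0]
[1, -0.058, 0.0203, 0.0034, 0.0]
[(np.float64(282.64958024925636), np.float64(354.76417323867383)), (np.float64(282.0285447470909), np.float64(549.12464507717))]
```

View pics/g19s.png

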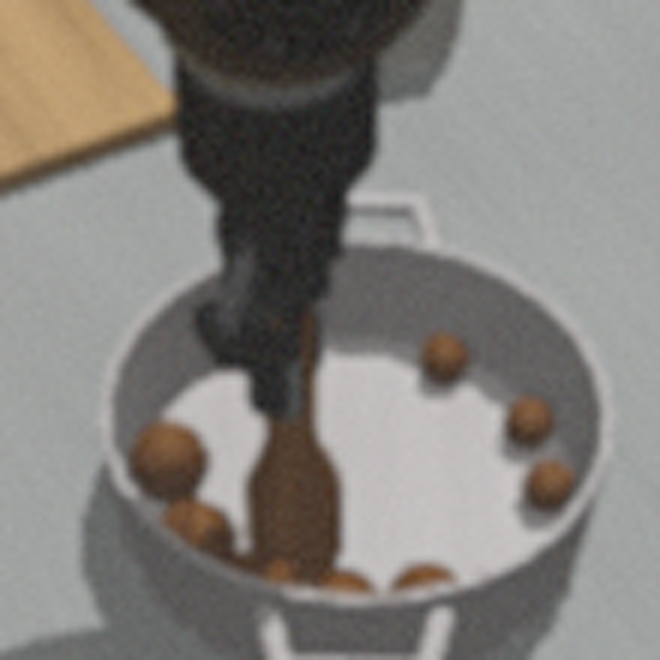

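```bash
python3 - <<'E'
from h import *
footarc(207,290,.042,.046,8,.0,(0,0),.109)
E
```

```text
foot now r 0.0462 ang 208.9 F [16.6  9.  -1.1] q6 -1.08 tcp [ 0.5345 -0.0934  0.1101] clk 14.23
[1, -0.0071, 0.0023, 0.0013, 0.0]
[1, -0.0148, 0.0015, 0.0015, 0.0]
[1, -0.0226, 0.0021, 0.0017, 0.0]
[1, -0.0303, 0.0041, 0.0019, 0.0]
[1, -0.0376, 0.0075, 0.0021, 0.0]
[1, -0.0442, 0.0122, 0.0023, 0.0]
[1, -0.0499, 0.0181, 0.0025, 0.0]
[1, -0.0544, 0.025, 0.0028, 0.0]
```

carry_out([
  [[1,-0.007,0.0015,0.001,0],[1,-0.015,0.0015,0.001,0],[1,-0.0225,0.002,0.001,0],[1,-0.0305,0.004,0.0015,0],[1,-0.0375,0.0075,0.0015,0],[1,-0.044,0.012,0.0015,0],[1,-0.05,0.018,0.002,0],[1,-0.0545,0.025,0.002,0]],
])

```text
clock: 14.9
tcp_pos: [0.5903, -0.114, 0.1092]
ee_rot: [3.128, 0.021, 2.355]
contact_force: [-1.3, 4.7, -2.7]
finger_gap: 0.0192
```

```bash
python3 - <<'E'
from h import *
footarc(290,372,.046,.048,8,.0,(0,0),.109)
g=arm.grab_frame("side");crop(g,230,150,110,110,6,"g20s.png")
s=arm.sense();X=s["tcp_pos"]
print([((px(g,[X[0],X[1],z])[0]-230)*6,(px(g,[X[0],X[1],z])[1]-150)*6) for z in(.127,.01)])
E
```

```text
foot now r 0.0456 ang 289.6 F [-1.3  4.7 -2.7] q6 -1.09 tcp [ 0.5903 -0.114   0.1092] clk 14.9
[1, -0.0035, 0.0078, 0.0004, 0.0]
[1, -0.0051, 0.0159, 0.0006, 0.0]
[1, -0.0052, 0.0242, 0.0007, 0.0]
[1, -0.0039, 0.0325, 0.0008, 0.0]
[1, -0.0011, 0.0404, 0.0008, 0.0]
[1, 0.0031, 0.0478, 0.0008, 0.0]
[1, 0.0086, 0.0543, 0.0008, 0.0]
[1, 0.0152, 0.0598, 0.0007, 0.0]
[(np.float64(433.6723779820493), np.float64(341.97404492987374)), (np.float64(422.7550978735429), np.float64(536.2137069786833))]
```

View pics/g20s.png

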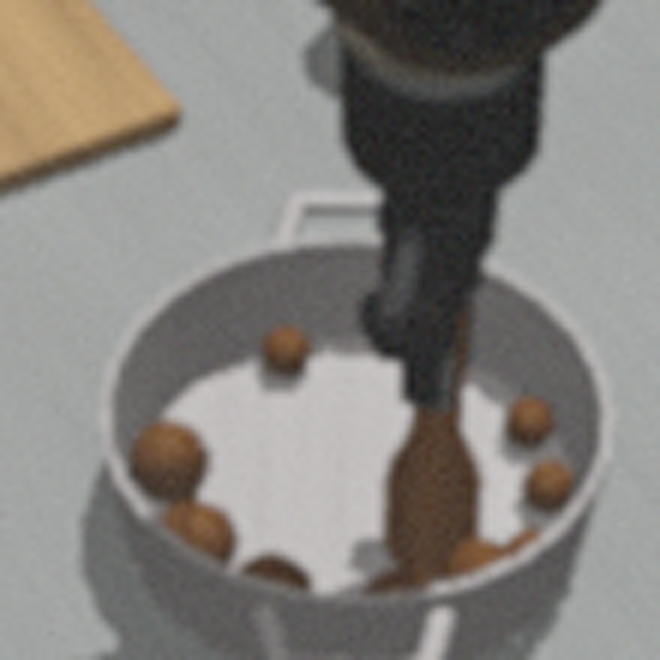

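carry_out([
  [[1,-0.0035,0.008,0,0],[1,-0.005,0.016,0,0],[1,-0.005,0.024,0,0],[1,-0.004,0.0325,0.0005,0],[1,-0.001,0.0405,0.0005,0],[1,0.003,0.048,0.0005,0],[1,0.0085,0.0545,0.0005,0],[1,0.015,0.06,0.0005,0]],
])

```text
clock: 15.62
tcp_pos: [0.6238, -0.0598, 0.1094]
ee_rot: [3.127, 0.023, 2.356]
contact_force: [-0.6, -0.2, -2.1]
finger_gap: 0.0196
```

```bash
python3 - <<'E'
from h import *
footarc(12,94,.048,.047,8,.0,(0,0),.109)
E
```

```text
foot now r 0.05 ang 13.0 F [-0.6 -0.2 -2.1] q6 -0.98 tcp [ 0.6238 -0.0598  0.1094] clk 15.62
[1, 0.008, 0.0017, 0.0002, 0.0]
[1, 0.0162, 0.0042, 0.0001, 0.0]
[1, 0.0247, 0.0051, -0.0001, 0.0]
[1, 0.0332, 0.0046, -0.0003, 0.0]
[1, 0.0414, 0.0025, -0.0005, 0.0]
[1, 0.0491, -0.0009, -0.0007, 0.0]
[1, 0.056, -0.0057, -0.0009, 0.0]
[1, 0.062, -0.0116, -0.0012, 0.0]
```

carry_out([
  [[1,0.008,0.0015,0,0],[1,0.016,0.004,0,0],[1,0.0245,0.005,0,0],[1,0.033,0.0045,-0.0005,0],[1,0.0415,0.0025,-0.0005,0],[1,0.049,-0.001,-0.0005,0],[1,0.056,-0.0055,-0.001,0],[1,0.062,-0.0115,-0.001,0]],
])

```text
clock: 16.28
tcp_pos: [0.5709, -0.0238, 0.1089]
ee_rot: [3.127, 0.023, 2.356]
contact_force: [0.4, -0.0, -2.3]
finger_gap: 0.0194
```

```bash
python3 - <<'E'
from h import *
footarc(94,140,.046,.040,5,.0,(0,0),.109)
g=arm.grab_frame("side");crop(g,230,150,110,110,6,"g21s.png")
E
```

```text
foot now r 0.0473 ang 94.9 F [ 0.4 -0.  -2.3] q6 -0.94 tcp [ 0.5709 -0.0238  0.1089] clk 16.28
[1, 0.0018, -0.0069, -0.0002, 0.0]
[1, 0.004, -0.0137, -0.0003, 0.0]
[1, 0.005, -0.0206, -0.0005, 0.0]
[1, 0.0048, -0.0274, -0.0006, 0.0]
[1, 0.0036, -0.0339, -0.0006, 0.0]
```

View pics/g21s.png

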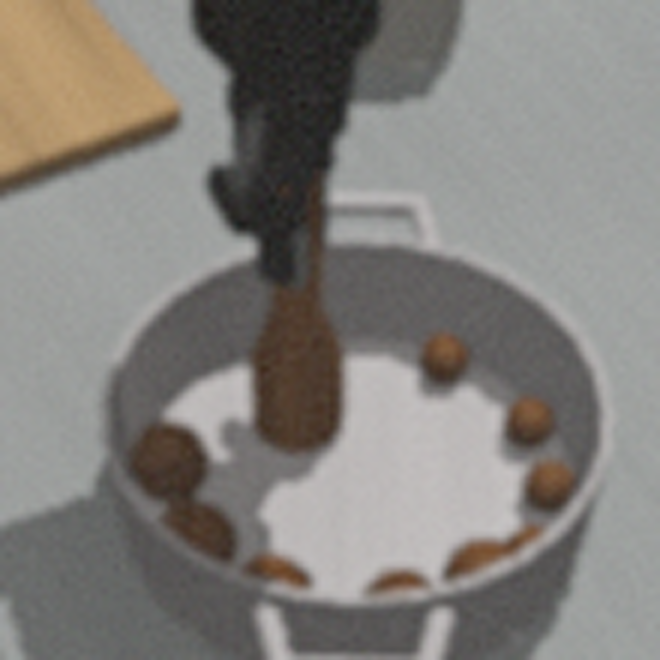

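carry_out([
  [[1,0.002,-0.007,0,0],[1,0.004,-0.0135,0,0],[1,0.0045,-0.0205,0,0],[1,0.002,-0.025,-0.003,0],[1,-0.002,-0.028,-0.015,0],[1,-0.002,-0.028,-0.04,0],[1,-0.002,-0.028,-0.07,0],[1,-0.002,-0.028,-0.1,0]],
])

```text
clock: 17.0
tcp_pos: [0.5483, -0.0452, 0.2095]
ee_rot: [3.129, 0.021, 2.355]
contact_force: [1.2, 0.6, -2.3]
finger_gap: 0.0194
```

```bash
python3 - <<'E'
from h import *
rel([(.538,.296,.21)],np.pi)
g=arm.grab_frame("side");crop(g,220,60,125,180,4,"g22s.png")
E
```

```text
clk 17.0 tcp [ 0.5483 -0.0452  0.2095] rot [3.129 0.021 2.355] F [ 1.2  0.6 -2.3] gap 0.0194 q [-0.2   0.4   1.78 -0.    0.93 -0.99]
[0.2488, 0.2338, -0.0027] -0.787
```

View pics/g22s.png

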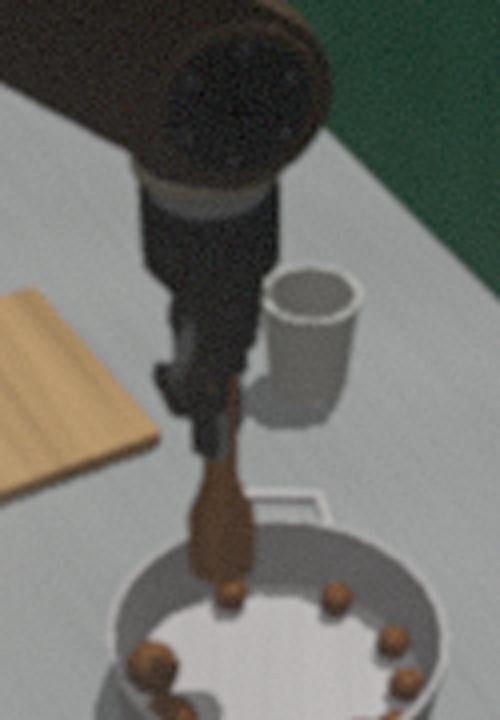

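carry_out([
  [[1,0.015,0.013,-0.003,0],[1,0.035,0.031,-0.003,0],[1,0.06,0.054,-0.003,0],[1,0.085,0.076,-0.003,0],[1,0.11,0.0985,-0.003,0],[1,0.135,0.121,-0.003,0],[1,0.16,0.1435,-0.003,0],[1,0.185,0.166,-0.003,0]],
])

```text
clock: 17.72
tcp_pos: [0.5369, 0.2039, 0.2163]
ee_rot: [3.124, 0.028, 2.355]
contact_force: [1.0, 0.2, -1.9]
finger_gap: 0.0195
```

carry_out([
  [[1,0.025,0.022,0,0],[1,0.045,0.04,0,0],[1,0.06,0.053,0,0],[1,0.065,0.058,0,0],[1,0.065,0.058,0,0],[1,0.065,0.058,0,0]],
])

```text
clock: 18.22
tcp_pos: [0.5322, 0.2902, 0.2153]
ee_rot: [3.124, 0.028, 2.355]
contact_force: [0.5, -0.9, -2.0]
finger_gap: 0.0193
```

```bash
python3 - <<'E'
from h import *
rel([(.53,.29,.21),(.53,.29,.122)])
g=arm.grab_frame("side");crop(g,165,70,110,110,6,"g23s.png")
s=arm.sense();X=s["tcp_pos"]
print([((px(g,[X[0],X[1],z])[0]-165)*6,(px(g,[X[0],X[1],z])[1]-70)*6) for z in(X[2]+.019,X[2]-.0995)])
t=arm.grab_frame("top");crop(t,220,150,150,115,5,"g23p.png");crop(t,60,170,130,120,6,"g23t.png")
print([((px(t,[X[0],X[1],z])[0]-60)*6,(px(t,[X[0],X[1],z])[1]-170)*6) for z in(X[2]+.019,X[2]-.0995)])
E
```

```text
clk 18.22 tcp [0.5322 0.2902 0.2153] rot [3.124 0.028 2.355] F [ 0.5 -0.9 -2. ] gap 0.0193 q [ 0.4   0.47  1.64 -0.02  1.   -0.37]
[0.0016, -0.0018, 0.0053] 0
[0.004, -0.0033, 0.0932] 0
[(np.float64(293.8884981041481), np.float64(141.39485179796864)), (np.float64(316.3996437189852), np.float64(356.26149255421683))]
[(np.float64(145.43975931118683), np.float64(289.14129848360056)), (np.float64(307.18817862606954), np.float64(344.4360785476131))]
```

View pics/g23s.png

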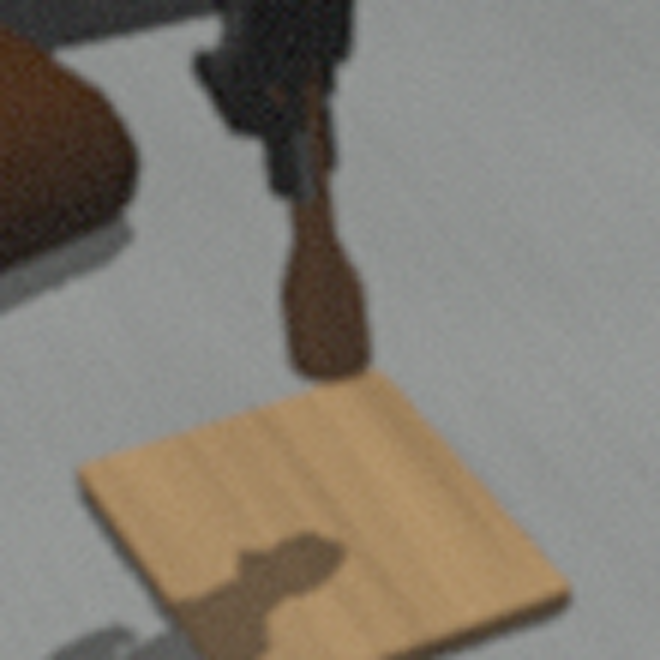

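View pics/g23p.png

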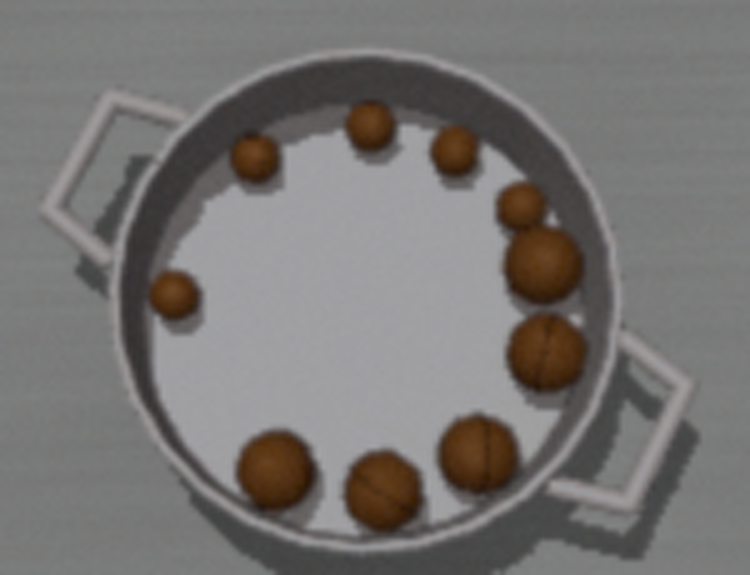

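View pics/g23t.png

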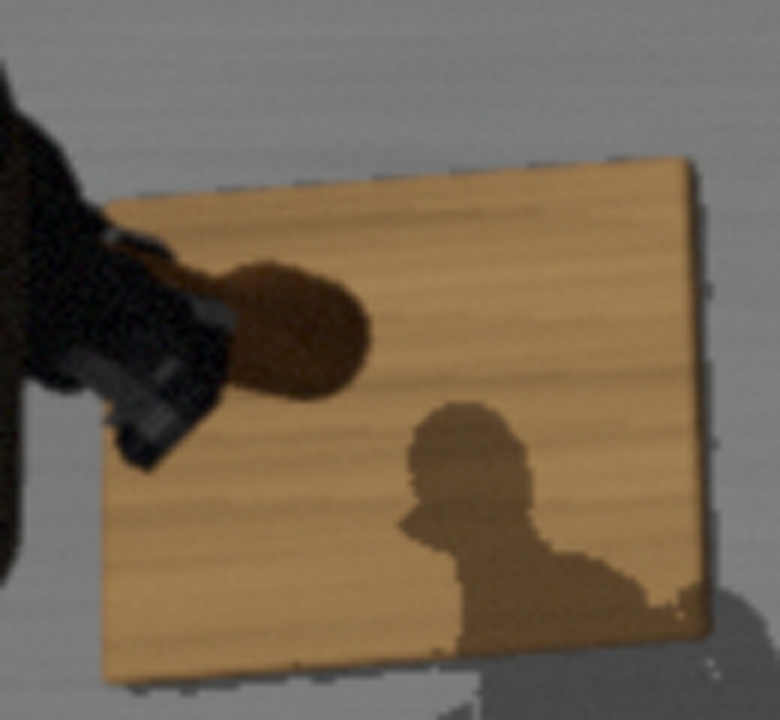

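Nuts are mixed: one hazelnut on the walnut side at (175,295), two walnuts on the hazelnut side at (547,352) and (543,265). The stick leans only about 3°. I'll verify the sides numerically before putting it down.

```bash
python3 - <<'E'
from h import *
t=arm.grab_frame("top")
S=lambda u,v,z:pt(t,(u+.5)/5-.5+220,(v+.5)/5-.5+150,z)
yd=np.radians(62.2+180);xa=np.array([np.sin(yd),-np.cos(yd)])
C=(.5755,-.0712)
for n,z,L in(("W",.022,[(275,470),(383,490),(479,454),(547,352),(543,265)]),("H",.016,[(175,295),(255,158),(371,126),(455,150),(521,206)])):
    for p in L:
        X=S(*p,z);d=X[:2]-C;print(n,X.round(4)[:2],"r",np.hypot(*d).round(3),"panx mm",(d@xa*1000).round(1))
s=arm.sense();print(Ro.from_euler("xyz",s["ee_rot"]).as_matrix()[:,2].round(3))
rel([(.53,.29,.125),(.53,.29,.118)])
E
```

```text
W [ 0.506  -0.0319] r 0.08 panx mm 79.9
W [ 0.4968 -0.0788] r 0.079 panx mm 66.1
W [ 0.512  -0.1209] r 0.081 panx mm 32.9
W [ 0.5567 -0.1519] r 0.083 panx mm -21.0
W [ 0.5957 -0.1513] r 0.083 panx mm -55.2
H [0.585  0.0122] r 0.084 panx mm 30.5
H [ 0.6473 -0.0238] r 0.086 panx mm -41.4
H [ 0.6616 -0.0762] r 0.086 panx mm -78.5
H [ 0.65   -0.1139] r 0.086 panx mm -85.8
H [ 0.6239 -0.1429] r 0.086 panx mm -76.2
[ 0.032 -0.007 -0.999]
clk 18.37 tcp [0.5324 0.2896 0.2156] rot [3.124 0.028 2.353] F [-0.7 -0.1 -2. ] gap 0.0199 q [ 0.4   0.47  1.64 -0.02  1.   -0.37]
[0.0045, -0.003, 0.0905] 0
[0.0047, -0.0032, 0.0975] 0
```

Both kinds are on both sides, each at least 21 mm clear of the line. Now I lower the stick onto the board.

carry_out([
  [[1,0.001,-0.0005,0.015,0],[1,0.0015,-0.001,0.035,0],[1,0.0025,-0.002,0.055,0],[1,0.0035,-0.0025,0.073,0],[1,0.0045,-0.003,0.085,0],[1,0.0045,-0.003,0.0915,0],[1,0.0045,-0.003,0.0945,0],[1,0.0045,-0.003,0.0955,0]],
], newtons=60)

```text
clock: 19.03
tcp_pos: [0.5305, 0.2895, 0.12]
ee_rot: [3.124, 0.028, 2.353]
contact_force: [0.7, 0.4, -1.8]
finger_gap: 0.0195
```

```bash
python3 - <<'E'
from h import *
rel([(.53,.29,.1155)])
g=arm.grab_frame("side");crop(g,165,80,110,110,6,"g24s.png")
E
```

```text
clk 19.03 tcp [0.5305 0.2895 0.12  ] rot [3.124 0.028 2.353] F [ 0.7  0.4 -1.8] gap 0.0195 q [ 0.4   0.58  1.74 -0.03  0.79 -0.36]
[0.0009, -0.0001, 0.0045] 0
```

View pics/g24s.png

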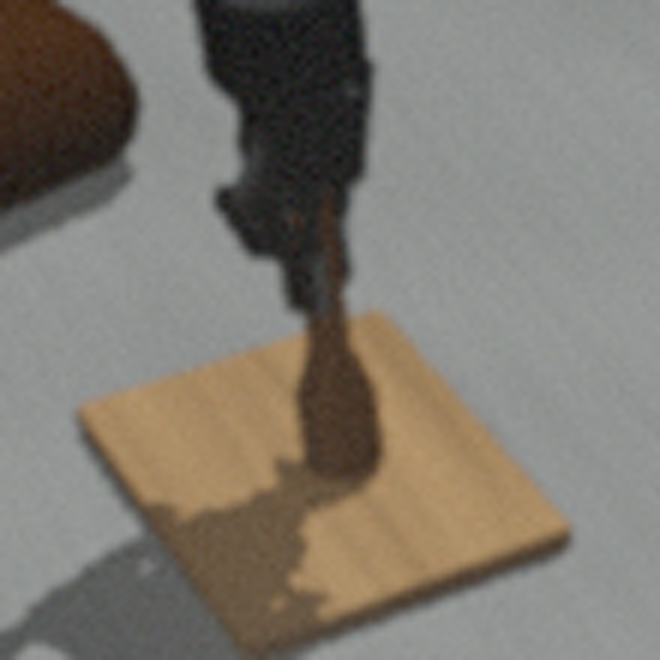

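carry_out([
  [[1,0,0,0.001,0],[1,0,0,0.002,0],[1,0,0,0.003,0],[1,0,0,0.004,0],[1,0,0,0.004,0]],
], newtons=30)

```text
clock: 19.5
tcp_pos: [0.5306, 0.2896, 0.1163]
ee_rot: [3.124, 0.028, 2.353]
contact_force: [-0.2, -0.3, -2.1]
finger_gap: 0.0196
```

carry_out([
  [[1,0,0,0.001,0],[1,0,0,0.002,0],[1,0,0,0.003,0],[1,0,0,0.003,0]],
], newtons=20)

```text
clock: 19.83
tcp_pos: [0.5314, 0.2898, 0.1154]
ee_rot: [3.121, 0.029, 2.353]
contact_force: [-2.6, -3.3, 17.4]
finger_gap: 0.0193
```

```bash
python3 - <<'E'
from h import *
g=arm.grab_frame("side");crop(g,190,100,60,70,8,"g25s.png")
s=arm.sense();X=s["tcp_pos"];print(X,s["contact_force"])
print([((px(g,[X[0],X[1],z])[0]-190)*8,(px(g,[X[0],X[1],z])[1]-100)*8) for z in(X[2]+.019,.016)])
E
```

```text
[0.53143884 0.28981758 0.11537782] [-2.95884576 -1.73279352 18.34241889]
[(np.float64(215.1438510412329), np.float64(193.3237565744182)), (np.float64(242.32054007363286), np.float64(451.4221330252808))]
```

View pics/g25s.png

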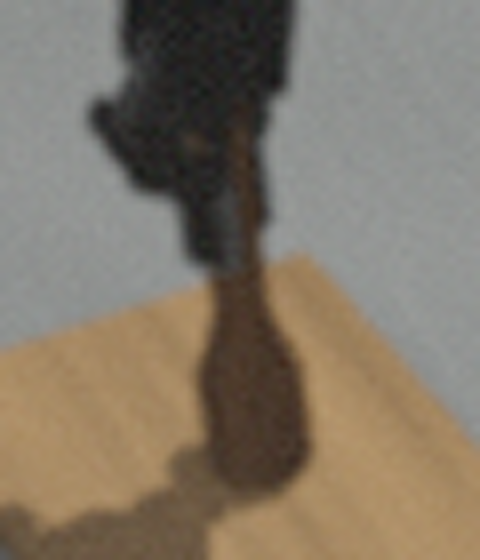

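carry_out([
  [[1,-0.001,0.002,-0.0005,0],[1,-0.001,0.003,-0.001,0],[0.8,-0.001,0.003,-0.001,0],[0.6,-0.001,0.003,-0.001,0],[0.4,-0.001,0.003,-0.001,0],[0.2,-0.001,0.003,-0.001,0],[0,-0.001,0.003,-0.001,0],[0,-0.001,0.003,-0.001,0]],
], newtons=20)

```text
clock: 20.55
tcp_pos: [0.5342, 0.2912, 0.1164]
ee_rot: [3.121, 0.029, 2.353]
contact_force: [0.2, -0.9, 0.3]
finger_gap: 0.0783
```

```bash
python3 - <<'E'
from h import *
g=arm.grab_frame("side");crop(g,190,90,60,80,7,"g26s.png")
s=arm.sense();print(s["tcp_pos"],s["contact_force"],s["finger_gap"])
E
```

```text
[0.53421032 0.2912536  0.1164509 ] [ 0.9929542  -0.39018138 -0.38669279] 0.08446751105613987
```

View pics/g26s.png

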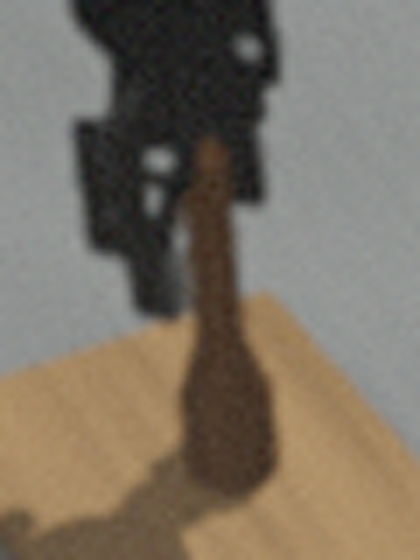

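carry_out([
  [[0,-0.0005,0.0005,-0.012,0],[0,-0.0015,0.001,-0.03,0],[0,-0.0025,0.0015,-0.055,0],[0,-0.0035,0.0025,-0.08,0],[0,-0.0045,0.003,-0.105,0],[0,-0.0055,0.004,-0.13,0],[0,-0.0055,0.004,-0.14,0],[0,-0.0055,0.004,-0.14,0]],
])

```text
clock: 21.27
tcp_pos: [0.5365, 0.2914, 0.2588]
ee_rot: [3.117, 0.031, 2.353]
contact_force: [0.2, -0.1, -0.3]
finger_gap: 0.0856
```

carry_out([
  [[0,0.02,-0.02,0,0],[0,0.045,-0.045,0,0],[0,0.07,-0.07,0,0],[0,0.09,-0.09,0,0],[0,0.1,-0.1,0,0],[0,0.1,-0.1,0,0]],
])

```text
clock: 21.77
tcp_pos: [0.3922, 0.2914, 0.2521]
ee_rot: [3.12, 0.03, 2.354]
contact_force: [0.7, 0.2, 0.5]
finger_gap: 0.0852
```

```bash
python3 - <<'E'
from h import *
t=arm.grab_frame("top");g=arm.grab_frame("side")
cv2.imwrite("pics/end_t.png",t["pixels"][:,:,::-1]);cv2.imwrite("pics/end_s.png",g["pixels"][:,:,::-1])
s=arm.sense();print(s["clock"],s["tcp_pos"],s["finger_gap"])
E
```

```text
21.8667 [0.39521967 0.29183064 0.25261528] 0.08560195734363257
```

View pics/end_t.png

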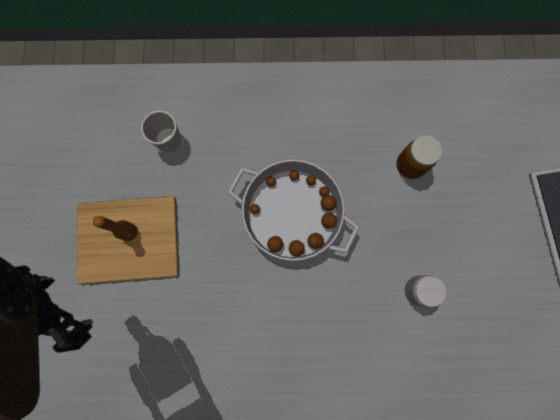

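View pics/end_s.png

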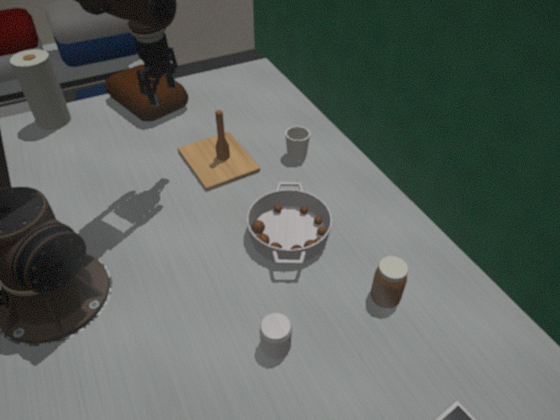

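The final views show the stick upright on the board at (122,230), with its top at (99,222). All ten nuts are in the pan and mixed across the handle line, and the jar, cup and tin are where they started. I'm handing it in.

```bash
python3 -c "
from bench import arm
print(arm.finish_job())"
```

```text
the job is handed in; nothing more can be done
None
```

The job is done and handed in at about 22 s of the 72 s allowed. I put the stick's foot down on the walnuts' side and stirred anticlockwise for nearly three rounds, mostly 40–66 mm from the pan's centre. The stick is now released and standing on the board.

**Last checks:**
- **Nuts:** All ten are in the pan. The walnut side has 3 walnuts and 1 hazelnut, and the other side has 2 walnuts and 4 hazelnuts. The nuts that crossed over are at least 21 mm past the handle line. Only the stick touched the nuts.
- **Stick:** It stands upright about 1 cm from where it started, with the gripper open and clear of it.
- **Bystanders:** The jar, cup and tin look unmoved in both camera views.
- **Forces:** The largest force I read between moves was about 25 N.

**What went wrong:** Late in the first round, nuts jammed against the wall and tilted the stick about 16° in the fingers. While it was tilted I kept circling, with the foot 40–48 mm out. I then straightened the stick by pressing its foot against a clear stretch of the pan wall at about 303°, and used a smaller radius after that. It leaned about 3° when I set it down and stood upright once released.

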